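# Restock the cookie-decorating caddy

## Robot

A 6-joint arm with a two-finger parallel gripper is mounted at the origin on the work surface. World frame = base frame: x ahead of the robot, y to its left, z up, the work surface at z = 0. Lengths are in m, angles in rad, forces in N, time in s.
With the tool pointing down it reaches from about 0.425 to 0.95 m from the base axis. Payload 3.5 kg.
Tool frame: the origin (TCP) lies midway between the tips of the shut fingers; the grasp point (between the pads) lies 19 mm behind it; z points along the fingers, y is the line along which they close (so a half turn about z gives the same grasp; the last joint's range is limited). The gripper opens to 85 mm and grips with 20 to 120 N. Pads are 22 mm wide; open, the fingers measure 114 mm over their backs; the gripper's body (76 mm by 85 mm) begins 54 mm behind the grasp point. The pads swing forward as they close: fully open they stand 13 mm farther back than shut.
Start: joints at [1.124, 0.286, 1.577, -0, 1.279, -0.15], TCP at [0.197, 0.645, 0.231] pointing down, gripper open.
Joint ranges: [-2.77, 2.77], [-0.9, 2.22], [0.21, 2.48], [-1.53, 4.67], [0.24, 2.81], [-2.84, 2.84]. Speed limits (rad/s): [2.79, 2.79, 3.14, 3.14, 3.14, 3.14].

## Interface

Orientations are given as a unit quaternion [x, y, z, w].
In Python, from plant import * gives the robot as it stands.
- The arm moves only by the tool move_arm, never from a script. Its argument "moves" is a list of rows, each a list of 3 entries, a list of its own where there are three numbers: the opening, from 0 (shut) to 1 (fully open), then the shift along the tool's x, y, z in m, then the turn, a rotation vector about the tool's x, y, z in rad. A call has exactly 10 rows; each row shifts and turns the commanded pose from where the row before left it, along the tool's axes as they then stand; what a row does not reach is not made up. A row lasts 1/12 s, in which the tool goes at most 41.7 mm and 7.16 degrees, less where a joint would pass 70% of its speed; a pose out of reach is approached as far as the arm can. A call is refused whole if a number of a shift passes 0.0417 or a number of a turn 0.125, either way. A call with a gripper value outside its range is refused whole. The fingers move at their own pace and stop on an object; "grip_force" is the grip in N (left out, the last holds). Time passes only in rows, so rows that do not move let the fingers close, or fill a call up. It gives the time, the measured TCP pose, the force, the opening and the grip force at its end, in the units of the state.
- get_state(): the state, without advancing time (a new reading comes with each control period).
- read_camera(name): name is "side" or "top"; returns the picture (480x640x3 uint8, red, green, blue); there is no depth.
- camera_params(name): a dict with "fx", "fy", "cx", "cy" (pixels), "k1" (the pictures are not rectified: a ray, as slopes to the right and down, at radius r is drawn at 1 + k1 r^2 times it, then the intrinsics apply), "rvec" (rotation vector, rad) and "tvec" (3), from world to camera coordinates, as OpenCV has them. Camera axes: x right, y down, z forward; pixel columns grow to the right and rows downward; lengths in m; the calibration is good to about 2 mm. A picture is of the moment at which its call begins. camera_params takes no time and is no camera call.
- sign_off(): hands the job in; it is judged then, once.
The state is a dict: "time": time; "qpos": joint angles; "dq": joint speeds; "joint_efforts": joint torques, N m; "eef_pos": TCP position; "tcp_rot": TCP orientation; "contact_force": force on the tool from outside, world axes, zero at the start; "wrist_torque": the same for the moment, N m; "opening": opening from 0.0 (shut) to 1.0 (fully open); "finger_force": force on a finger pad.
Only numpy, scipy, OpenCV 4.12 (cv2) and the standard library are available. Lean on these libraries where they do the work, as an engineer would, in place of code of your own. Each camera call takes 0.05 s, during which the arm holds its last target. There are 200 camera calls.

## Task

Restock the topping caddy for the cookie workshop: lift the keeper bar off its two pegs and lay it flat on the table clear of the caddy, then load every topping box on the table into a bay of its own, hooking its tongue under the lip at the near side and swinging the other end down until the box lies flat on the bay floor. When all boxes are in, put the keeper bar back over both pegs, fully down, and leave the cookie cutters, mug and jar beside the work where they are.

Things in the scene. Friction and masses are not known exactly. Their poses are not given: they have to be found in the camera images.
- caddy: fixed plywood caddy 150 x 354 mm, open above. Origin: centre of its underside, on the table; x to its far side, y along its length. Four bays side by side, centres at y = -105, -35, 35, 105 mm; any box fits any bay. Bays 126 long (x -63 to 63), 67 wide; dividers between them rise 14 mm above the bay floor. The outer side walls rise 22 mm
- bay_floor (a point): middle of the floor of the bay at the caddy's +y end, 12 mm above the table. A box (120 mm with tongue) cannot go straight down between lip and far wall: tongue to caddy -x, other end raised about 20 degrees, the tongue goes under the lip, then it swings down. Home: box origin on the bay floor, in x within 3 mm of the bay's middle, box x along caddy x
- lip_edge (a point): lower edge, mid-length, of the aluminium lip along the caddy's near (-x) side. The lip runs over all bays, 14 mm out from the near wall; underside 12 mm and top 17 mm above the bay floor
- far_wall (a point): top inner edge, mid-length, of the far wall of the bays (8 mm thick, 20 mm above the bay floor)
- peg_l (a point): foot of the steel peg at the caddy's +y end, on the shoulder (52 mm above the table) of a 30 mm square post. Peg 13 mm across, upright for 12 mm, then tapers to a 5 mm tip 24 mm above the shoulder
- peg_r (a point): the same at the caddy's -y end, 320 mm from the other
- box_a: white lidded box; 3 or 4 alike, absent = None. Origin: underside, mid-length; x along it, z up. Body 98 x 58 x 38 high, x -38 to 60 mm. At the -x end, level with the underside, a tongue 5 thick, 40 wide reaches x = -60. Grip rib on the lid: 36 long (x), 12 thick (y), centre x = 8, y = 0, z 38 to 70 mm; pinch across y. About 220 g. Starts flat on the table
- box_b: white lidded box; 3 or 4 alike, absent = None. Origin: underside, mid-length; x along it, z up. Body 98 x 58 x 38 high, x -38 to 60 mm. At the -x end, level with the underside, a tongue 5 thick, 40 wide reaches x = -60. Grip rib on the lid: 36 long (x), 12 thick (y), centre x = 8, y = 0, z 38 to 70 mm; pinch across y. About 220 g. Starts flat on the table
- box_c: white lidded box; 3 or 4 alike, absent = None. Origin: underside, mid-length; x along it, z up. Body 98 x 58 x 38 high, x -38 to 60 mm. At the -x end, level with the underside, a tongue 5 thick, 40 wide reaches x = -60. Grip rib on the lid: 36 long (x), 12 thick (y), centre x = 8, y = 0, z 38 to 70 mm; pinch across y. About 220 g. Starts flat on the table
- box_d: white lidded box; 3 or 4 alike, absent = None. Origin: underside, mid-length; x along it, z up. Body 98 x 58 x 38 high, x -38 to 60 mm. At the -x end, level with the underside, a tongue 5 thick, 40 wide reaches x = -60. Grip rib on the lid: 36 long (x), 12 thick (y), centre x = 8, y = 0, z 38 to 70 mm; pinch across y. About 220 g. Starts flat on the table
- bar: aluminium keeper bar 28 x 354 x 12 mm, 240 g. Origin: centre of its underside; y along it, z up. Square 18 mm through holes at y = -160 and 160 mm for the pegs; either way round fits. Black grip block in the middle: 26 (x) by 14 (y), z 12 to 44 mm; pinch across y (along the bar). Starts seated: on both shoulders, origin at caddy x = 47, y = 0, z = 52 mm
- cutter_a: round steel cookie cutter, 60 mm across, 25 mm high; origin at the centre of its underside; leave alone
- cutter_b: as cutter_a
- mug: white mug, 76 mm across, 88 mm high; origin at the centre of its underside; leave alone
- jar: closed jar, 56 mm across, 85 mm high; origin at the centre of its underside; leave alone
Not all that is in view belongs to the job. Leave any blue or turquoise look-alike of the box_d alone.

How it is judged:
By the outcome, as a careful person would: the job done as asked, in the order asked, and still so for the second after the job is handed in, with the robot touching nothing.
Of box_a, box_b, box_c, box_d only 3 to 4 are there at a start; the rules pass over those that are not, and their reading is None.
At some moment in a run one of box_a, box_b, box_c, box_d may be knocked a few centimetres aside while the robot is not near it.
It also fails if it takes over 200 s, if anything falls off the work surface, if the arm or the gripper's body presses on something with over 40 N, if the wrist force passes 120 N, or if a joint passes its speed limit or range.

## Working session

There is one attempt and no reset: what is moved stays moved. The work goes in short steps, Python scripts to look and compute and a tool call to move; the robot and the scene stay as the last step left them, time stands still between calls to the robot, and variables do not carry over. Pictures are saved under pics/ and viewed, at most 14 in all, crops included, and the job is handed in when it is done.

Besides the shell and the picture viewer there is one more tool, called after "Emit:" as a command line: name --argument value ..., lists and objects as JSON in quotes. move_arm: Moves the arm, as the interface text tells. Its arguments: {"type":"object","properties":{"moves":{"type":"array"},"grip_force":{"type":"number"}},"required":["moves"]}

```bash
ls; mkdir -p pics
python3 - <<'E'
from plant import *
import cv2
for n in("side","top"):
    cv2.imwrite(f"pics/{n}0.png",read_camera(n)[:,:,::-1]); print(n,camera_params(n))
s=get_state(); print(s)
E
```

```text
pics
side {'fx': 463.3645996065357, 'fy': 463.3645996065357, 'cx': 322.78880584778966, 'cy': 244.96319421603408, 'k1': -0.05299152320359248, 'rvec': array([ 0.08343251, -2.77417403,  1.40096481]), 'tvec': array([0.49507274, 0.09299905, 1.13436595])}
top {'fx': 516.6784893046164, 'fy': 516.6784893046164, 'cx': 319.9918203367228, 'cy': 242.0518544330046, 'k1': 0.016308620389264294, 'rvec': array([ 2.19981523, -2.16613192,  0.10024802]), 'tvec': array([-0.0278589 ,  0.5336734 ,  1.26622382])}
{'time': 0.1, 'qpos': array([ 1.12396066e+00,  2.87119604e-01,  1.57804089e+00,  8.13935877e-06,
        1.27859455e+00, -1.49984931e-01]), 'dq': array([-0.00117409, -0.00255048, -0.00276876,  0.00027169, -0.00153296,
       -0.00161598]), 'joint_efforts': array([ 9.02604097e-04, -4.07295513e+01, -2.93699402e+01, -1.38528180e-04,
        3.37692145e-03,  2.25082698e-05]), 'eef_pos': array([0.19714386, 0.64494552, 0.23005157]), 'tcp_rot': array([ 1.47882072e-01,  9.89004410e-01, -1.03226668e-03, -3.21596407e-04]), 'contact_force': array([0.37770378, 0.61650877, 0.04193887]), 'wrist_torque': array([-0.06975696,  0.03206977,  0.02440903]), 'finger_force': 0.0, 'opening': 0.9997080732990549}
```

View pics/top0.png

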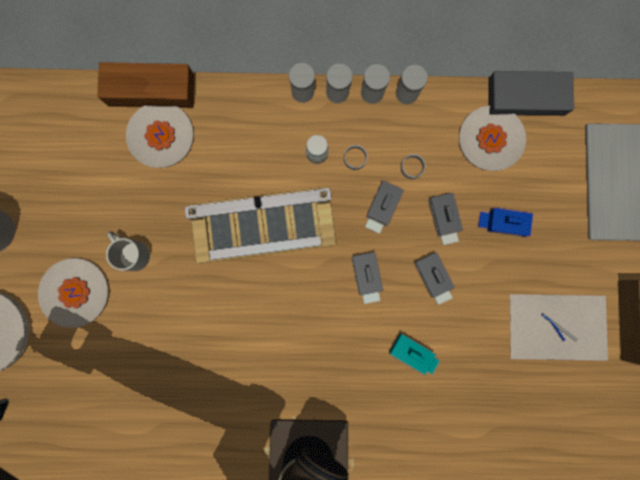

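View pics/side0.png

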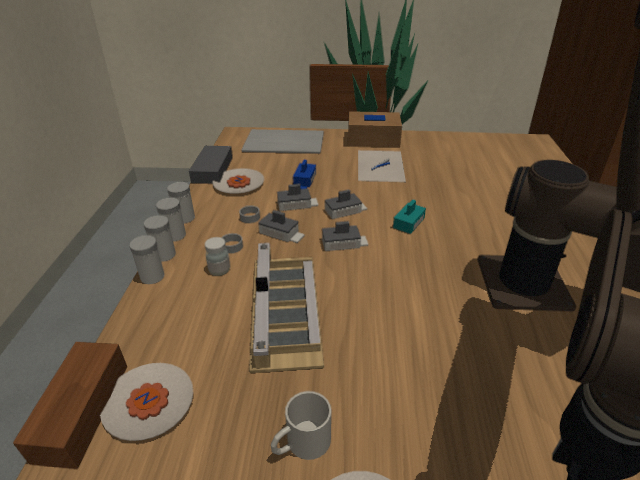

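```bash
cat > h.py <<'E'
import numpy as np, cv2
from scipy.spatial.transform import Rotation as R
from plant import *
def cam(n):
    p=camera_params(n); K=np.array([[p['fx'],0,p['cx']],[0,p['fy'],p['cy']],[0,0,1]])
    return K,np.array([p['k1'],0,0,0,0.]),R.from_rotvec(p['rvec']).as_matrix(),np.array(p['tvec'])
def ray(n,uv):
    K,d,Rm,t=cam(n); q=cv2.undistortPoints(np.array([[uv]],float),K,d)[0,0]
    v=Rm.T@np.array([q[0],q[1],1]); return -Rm.T@t,v/np.linalg.norm(v)
def plane(n,uv,z):
    o,v=ray(n,uv); return o+v*(z-o[2])/v[2]
def proj(n,P):
    K,d,Rm,t=cam(n); return cv2.projectPoints(np.atleast_2d(np.array(P,float)),cv2.Rodrigues(Rm)[0],t,K,d)[0][:,0]
def tri(a,b):
    o1,v1=ray("top",a); o2,v2=ray("side",b)
    s=np.linalg.lstsq(np.c_[v1,-v2],o2-o1,rcond=None)[0]
    p,q=o1+s[0]*v1,o2+s[1]*v2; return (p+q)/2,np.linalg.norm(p-q)
def crop(n,x0,x1,y0,y1,k,name):
    im=read_camera(n)[:,:,::-1]; c=cv2.resize(im[y0:y1,x0:x1],None,fx=k,fy=k,interpolation=cv2.INTER_CUBIC)
    c=np.clip(c*1.5,0,255).astype(np.uint8); cv2.imwrite(f"pics/{name}.png",c); return im
def down(yaw,pitch=0):
    """tool down; object-x heading yaw = -tool x; pitch>0 raises object +x end"""
    return R.from_euler('z',yaw)*R.from_euler('y',-pitch)*R.from_matrix(np.diag([-1,1,-1.]))
def plan(pos,yaw,pitch=0,frm=None):
    s=get_state(); r0=R.from_quat(s['tcp_rot']); rt=down(yaw,pitch)
    rv=(r0.inv()*rt).as_rotvec(); d=rt.inv().apply(np.array(pos)-s['eef_pos'])
    print("t",round(s['time'],1),"at",s['eef_pos'].round(4),"open",round(s['opening'],3),"F",s['contact_force'].round(1),"rotvec",rv.round(4),"then shift(tool)",d.round(4))
E
python3 - <<'E'
from h import *
crop("top",180,480,170,310,2.66,"t1"); crop("side",220,380,170,380,2.8,"s1")
E
```

```text
(no output)
```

View pics/t1.png

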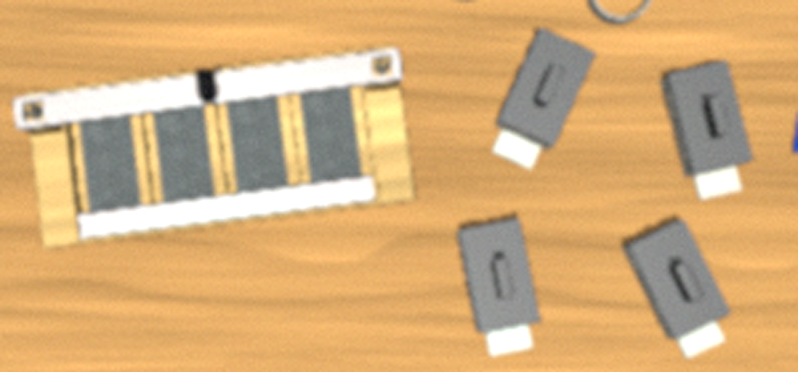

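View pics/s1.png

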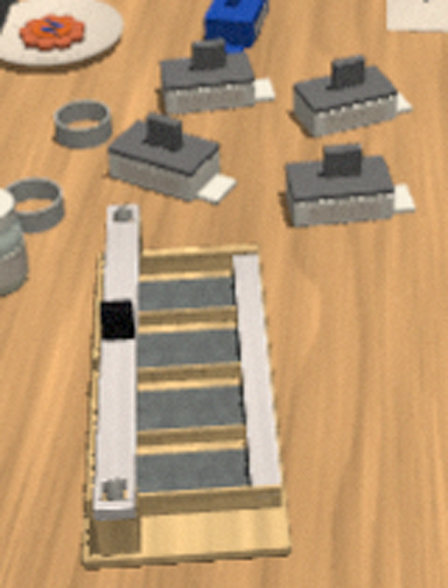

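```bash
cat >> h.py <<'E'
def blobs(mask,amin,amax):
    out=[]
    for c in cv2.findContours(mask.astype(np.uint8),cv2.RETR_EXTERNAL,cv2.CHAIN_APPROX_NONE)[0]:
        a=cv2.contourArea(c)
        if amin<a<amax: m=cv2.moments(c); out.append((np.array([m['m10'],m['m01']])/m['m00'],a,c))
    return out
def rect(c,z,n="top"):
    P=np.array([plane(n,p,z)[:2] for p in c[:,0].astype(float)])
    (cx,cy),(w,h),_=r=cv2.minAreaRect((P*1000).astype(np.float32))
    b=cv2.boxPoints(r); e=[b[1]-b[0],b[2]-b[1]]; e=max(e,key=np.linalg.norm)
    return np.array([cx,cy])/1000,(round(max(w,h),1),round(min(w,h),1)),np.arctan2(e[1],e[0])
def boxes(n="top",reg=(340,470,170,310),pr=True):
    im=read_camera(n).astype(int); S=im.max(2)-im.min(2); V=im.max(2); m=np.zeros(V.shape,bool); m[reg[2]:reg[3],reg[0]:reg[1]]=1
    ls=blobs(m&(S<25)&(V<115),250,2000); ts=blobs(m&(S<40)&(V>140),50,400); res=[]
    for u,a,c in ls:
        p,sz,th=rect(c,.038,n)
        t=[plane(n,x[0],.005)[:2] for x in ts]; t=min(t,key=lambda q:np.linalg.norm(q-p)) if t else p-[.06,0]
        d=np.array([np.cos(th),np.sin(th)]); 
        if (p-t)@d<0: th+=np.pi
        th=(th+np.pi)%(2*np.pi)-np.pi; d=np.array([np.cos(th),np.sin(th)]); v=p-t
        res.append((p-.011*d,th)); 
        if pr: print("px",u.round(1),"lid c",p.round(4),sz,"yaw",round(th,3),"tongue yaw",round(np.arctan2(v[1],v[0]),3),"dist",round(np.linalg.norm(v),4),"rib",(p-.003*d).round(4))
    return res
E
python3 - <<'E'
from h import *
boxes()
im=read_camera("top").astype(int); S=im.max(2)-im.min(2); V=im.max(2)
print("lid px",im[204,378],"tongue",im[227,375],"bar",im[205,215],"lip",im[247,260],"block",im[201,257])
m=np.zeros(V.shape,bool); m[180:225,180:340]=1
for u,a,c in blobs(m&(S<40)&(V>140),200,9000): print("bar?",u,a,[x if not hasattr(x,'round') else x for x in rect(c,.064)])
for u,a,c in blobs(m&(V<45),20,400): print("blk?",u,a,rect(c,.096))
m[:]=0;m[225:270,190:340]=1
for u,a,c in blobs(m&(S<40)&(V>140),200,9000): print("lip",u,a,rect(c,.029))
for a,b in(((191.5,211),(261,344)),((323.5,194),(263.9,246))): print("peg",tri(a,b),plane("top",a,.076))
E
```

```text
px [433.7 274.3] lid c [ 0.4576 -0.2996] (98.5, 59.9) yaw 0.463 tongue yaw 0.511 dist 0.0641 rib [ 0.4549 -0.3009]
px [366.8 272.7] lid c [ 0.4589 -0.1353] (97.5, 58.0) yaw 0.204 tongue yaw 0.23 dist 0.0623 rib [ 0.4559 -0.1359]
px [445.  213.9] lid c [ 0.6079 -0.3283] (97.1, 62.8) yaw 0.257 tongue yaw 0.313 dist 0.061 rib [ 0.605  -0.3291]
px [384.4 202.8] lid c [ 0.6324 -0.1779] (100.2, 57.5) yaw -0.415 tongue yaw -0.404 dist 0.0577 rib [ 0.6296 -0.1767]
lid px [94 95 94] tongue [179 185 172] bar [173 167 166] lip [184 183 179] block [22 24 26]
bar? [219.41485507 207.59397645] 736.0 [array([0.6099743 , 0.22458261]), (168.8, 30.0), np.float32(-1.425323)]
bar? [295.56378881 197.70790845] 735.5 [array([0.63757153, 0.04098429]), (169.0, 29.5), np.float32(-1.4219369)]
blk? [257.27513228 201.25925926] 31.5 (array([0.6218244 , 0.13047528]), (22.8, 10.5), np.float32(0.18755016))
lip [264.59190372 247.72538293] 914.0 (array([0.51798792, 0.1167902 ]), (276.4, 24.3), np.float32(-1.4221253))
peg (array([0.59874268, 0.29125166, 0.06774651]), np.float64(0.0033443544128942426)) [0.59926888 0.28945127 0.076     ]
peg (array([ 0.64569473, -0.02617363,  0.06670865]), np.float64(0.003466510445789857)) [ 0.64579481 -0.02589176  0.076     ]
```

Top crop: bar with black grip block near full-image (257,201), holes/pegs at (192,211) and (324,194). Four grey-lidded, white-tongued boxes, at (434,274), (367,273), (445,214) and (384,203). Candidates for "box" are those four, plus the look-alikes, blue at (508,221) and turquoise at (414,353), which stay where they are. All tongues point roughly to the robot. The side crop agrees and confirms four white boxes.

Run:
```python
from h import *
plan((.623,.132,.18),.147)
im=read_camera("side").astype(int); V=im.max(2); m=np.zeros(V.shape,bool); m[260:310,245:285]=1
for u,a,c in blobs(m&(V<45),20,900):
    x,y,w,h=cv2.boundingRect(c); print("side blk",u,a,x,y,w,h)
    for z in (.064,.096): print(proj("side",[(.623,.132,z)]))
for r in boxes(pr=False): print(r)
```

```text
t 0.3 at [0.1973 0.6453 0.2308] open 0.999 F [-0.  -0.2  0.2] rotvec [-8.000e-04 -3.000e-04 -4.438e-01] then shift(tool) [-0.3459 -0.5701  0.0508]
side blk [261.32138114 284.10225764] 125.5 256 278 12 13
[[261.63810566 289.73105898]]
[[260.39850748 278.72058324]]
(array([ 0.44750251, -0.30480595]), np.float32(0.46647215))
(array([ 0.44816914, -0.13766159]), np.float32(0.20737123))
(array([ 0.59732489, -0.33093815]), np.float32(0.25177336))
(array([ 0.62232929, -0.17317643]), np.float32(-0.4276843))
```

Emit:
move_arm --moves '[[1,[0,0,0],[0,0,-0.111]],[1,[0,0,0],[0,0,-0.111]],[1,[0,0,0],[0,0,-0.111]],[1,[0,0,0],[0,0,-0.111]],[1,[-0.0192,-0.0317,0.0028],[0,0,0]],[1,[-0.0192,-0.0317,0.0028],[0,0,0]],[1,[-0.0192,-0.0317,0.0028],[0,0,0]],[1,[-0.0192,-0.0317,0.0028],[0,0,0]],[1,[-0.0192,-0.0317,0.0028],[0,0,0]],[1,[-0.0192,-0.0317,0.0028],[0,0,0]]]' --grip_force 40

```text
time: 1.23
eef_pos: [0.34, 0.4729, 0.2146]
tcp_rot: [-0.074, 0.997, 0.0, 0.0]
contact_force: [-0.1, 0.4, -0.7]
opening: 1.001
finger_force: 0.0
```

Emit:
move_arm --moves '[[1,[-0.0192,-0.0317,0.0028],[0,0,0]],[1,[-0.0192,-0.0317,0.0028],[0,0,0]],[1,[-0.0192,-0.0317,0.0028],[0,0,0]],[1,[-0.0192,-0.0317,0.0028],[0,0,0]],[1,[-0.0192,-0.0317,0.0028],[0,0,0]],[1,[-0.0192,-0.0317,0.0028],[0,0,0]],[1,[-0.0192,-0.0317,0.0028],[0,0,0]],[1,[-0.0192,-0.0317,0.0028],[0,0,0]],[1,[-0.0192,-0.0317,0.0028],[0,0,0]],[1,[-0.0192,-0.0317,0.0028],[0,0,0]]]'

```text
time: 2.07
eef_pos: [0.5766, 0.1872, 0.1867]
tcp_rot: [-0.073, 0.997, 0.0, 0.0]
contact_force: [0.6, 0.3, 0.7]
opening: 1.002
finger_force: 0.0
```

Emit:
move_arm --moves '[[0.6,[-0.0192,-0.0317,0.0028],[0,0,0]],[0.6,[-0.0192,-0.0317,0.0028],[0,0,0]],[0.6,[0,0,0],[0,0,0]],[0.6,[0,0,0],[0,0,0]],[0.6,[0,0,0],[0,0,0]],[0.6,[0,0,0],[0,0,0]],[0.6,[0,0,0],[0,0,0]],[0.6,[0,0,0],[0,0,0]],[0.6,[0,0,0],[0,0,0]],[0.6,[0,0,0],[0,0,0]]]'

```text
time: 2.9
eef_pos: [0.6227, 0.1324, 0.1811]
tcp_rot: [-0.074, 0.997, -0.0, 0.0]
contact_force: [-0.4, 0.0, 0.6]
opening: 0.599
finger_force: 0.0
```

Run:
```python
from h import *
plan((.623,.132,.070),.147)
```

```text
t 2.9 at [0.6227 0.1324 0.1811] open 0.599 F [-0.4  0.   0.6] rotvec [-0.      0.0003  0.0012] then shift(tool) [-0.0003 -0.0004  0.1111]
```

Emit:
move_arm --moves '[[0.6,[0,0,0.02],[0,0,0]],[0.6,[0,0,0.02],[0,0,0]],[0.6,[0,0,0.02],[0,0,0]],[0.6,[0,0,0.02],[0,0,0]],[0.6,[0,0,0.015],[0,0,0]],[0.6,[0,0,0.01],[0,0,0]],[0.6,[0,0,0.006],[0,0,0]],[0.6,[0,0,0],[0,0,0]],[0.6,[0,0,0],[0,0,0]],[0.6,[0,0,0],[0,0,0]]]'

```text
time: 3.73
eef_pos: [0.6239, 0.1319, 0.0714]
tcp_rot: [-0.074, 0.997, -0.0, 0.001]
contact_force: [0.2, 0.0, -0.5]
opening: 0.596
finger_force: 0.0
```

Run:
```python
from h import *
a=crop("side",230,300,220,320,4,"s2"); b=crop("top",210,310,160,240,4,"t2")
A=cv2.imread("pics/s2.png");B=cv2.imread("pics/t2.png"); o=np.zeros((400,700,3),np.uint8); o[:400,:280]=A; o[:320,290:690]=B; cv2.imwrite("pics/c2.png",o)
plan((.623,.132,.070),.147)
```

```text
t 3.8 at [0.6239 0.1318 0.0714] open 0.597 F [-0.4 -0.2  0.1] rotvec [-0.0003  0.0025  0.0003] then shift(tool) [0.0009 0.0003 0.0014]
```

View pics/c2.png

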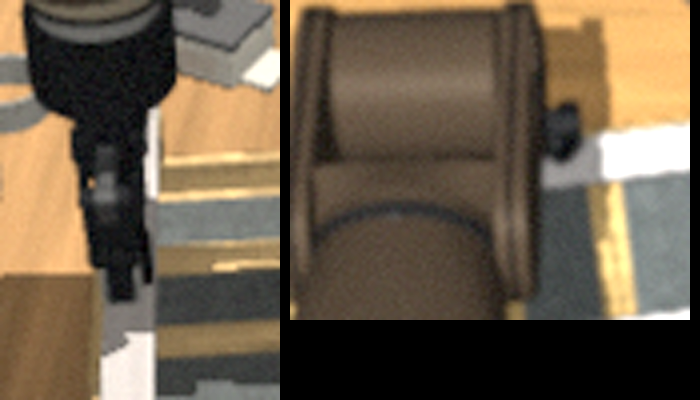

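The fingers straddle the block and sit over the bar's width (side, around (260,290)). Now close.

Emit:
move_arm --moves '[[0,[0,0,0],[0,0,0]],[0,[0,0,0],[0,0,0]],[0,[0,0,0],[0,0,0]],[0,[0,0,0],[0,0,0]],[0,[0,0,0],[0,0,0]],[0,[0,0,0],[0,0,0]],[0,[0,0,0],[0,0,0]],[0,[0,0,0],[0,0,0]],[0,[0,0,0],[0,0,0]],[0,[0,0,0],[0,0,0]]]' --grip_force 60

```text
time: 4.67
eef_pos: [0.6233, 0.1318, 0.0705]
tcp_rot: [-0.074, 0.997, -0.0, 0.0]
contact_force: [-0.6, -0.5, 4.9]
opening: 0.155
finger_force: 61.5
```

Run:
```python
from h import *
s=get_state(); print(s['finger_force'],s['wrist_torque'].round(2),s['tcp_rot'].round(4)); plan((.623,.132,.070),.147)
```

```text
61.51225805282593 [ 0.02 -0.01 -0.07] [-7.350e-02  9.973e-01 -0.000e+00  5.000e-04]
t 4.7 at [0.6233 0.1318 0.0705] open 0.155 F [-0.6 -0.5  4.9] rotvec [-0.0001  0.0009  0.0002] then shift(tool) [0.0003 0.0003 0.0005]
```

Emit:
move_arm --moves '[[0,[0,0,-0.004],[0,0,0]],[0,[0,0,-0.006],[0,0,0]],[0,[0,0,-0.01],[0,0,0]],[0,[0,0,-0.01],[0,0,0]],[0,[0,0,-0.015],[0,0,0]],[0,[0,0,-0.015],[0,0,0]],[0,[0,0,-0.02],[0,0,0]],[0,[0,0,-0.01],[0,0,0]],[0,[0,0,0],[0,0,0]],[0,[0,0,0],[0,0,0]]]'

```text
time: 5.5
eef_pos: [0.6233, 0.1318, 0.1609]
tcp_rot: [-0.074, 0.997, -0.0, 0.001]
contact_force: [-0.5, 0.0, -2.4]
opening: 0.15
finger_force: 60.8
```

Emit:
move_arm --moves '[[0,[0.01,0.003,0],[0,0,0]],[0,[0.02,0.006,0],[0,0,0]],[0,[0.025,0.008,0],[0,0,0]],[0,[0.025,0.008,0],[0,0,0]],[0,[0.025,0.008,0],[0,0,0]],[0,[0.025,0.008,0],[0,0,0]],[0,[0.025,0.008,0],[0,0,0]],[0,[0.02,0.005,0],[0,0,0]],[0,[0.012,0.002,0],[0,0,0]],[0,[0,0,0],[0,0,0]]]'

```text
time: 6.33
eef_pos: [0.4254, 0.1599, 0.1576]
tcp_rot: [-0.074, 0.997, -0.0, -0.003]
contact_force: [0.3, 0.3, -2.5]
opening: 0.152
finger_force: 60.7
```

Run:
```python
from h import *
s=get_state(); print(s['finger_force'],s['opening']); plan((.430,.16,.0195),.147)
```

```text
60.71383237838745 0.15213723917104077
t 6.3 at [0.4254 0.1599 0.1576] open 0.152 F [ 0.3  0.3 -2.5] rotvec [ 0.0003 -0.0056  0.0015] then shift(tool) [-0.0046 -0.0006  0.1381]
```

Emit:
move_arm --moves '[[0,[-0.004,0,0.015],[0,0,0]],[0,[0,0,0.02],[0,0,0]],[0,[0,0,0.02],[0,0,0]],[0,[0,0,0.02],[0,0,0]],[0,[0,0,0.02],[0,0,0]],[0,[0,0,0.018],[0,0,0]],[0,[0,0,0.012],[0,0,0]],[0,[0,0,0.006],[0,0,0]],[0,[0,0,0.002],[0,0,0]],[0,[0,0,0],[0,0,0]]]'

```text
time: 7.17
eef_pos: [0.4335, 0.1602, 0.0264]
tcp_rot: [-0.073, 0.997, -0.0, -0.001]
contact_force: [0.1, -0.4, -2.8]
opening: 0.151
finger_force: 60.8
```

Run:
```python
from h import *
plan((.430,.16,.0185),.147)
```

```text
t 7.2 at [0.4335 0.1602 0.0264] open 0.151 F [ 0.1 -0.4 -2.8] rotvec [ 0.     -0.0012  0.    ] then shift(tool) [0.0035 0.0003 0.0079]
```

Emit:
move_arm --moves '[[0,[0,0,0.002],[0,0,0]],[0,[0,0,0.002],[0,0,0]],[0,[0,0,0.002],[0,0,0]],[0,[0,0,0.001],[0,0,0]],[0,[0,0,0],[0,0,0]],[0,[0,0,0],[0,0,0]],[0,[0,0,0],[0,0,0]],[0,[0,0,0],[0,0,0]],[0,[0,0,0],[0,0,0]],[0,[0,0,0],[0,0,0]]]'

```text
time: 8.0
eef_pos: [0.4337, 0.1603, 0.02]
tcp_rot: [-0.074, 0.997, -0.0, 0.0]
contact_force: [-1.0, -0.1, -2.2]
opening: 0.151
finger_force: 60.8
```

Emit:
move_arm --moves '[[0,[0,0,0.001],[0,0,0]],[0,[0,0,0.0008],[0,0,0]],[0,[0,0,0],[0,0,0]],[0,[0,0,0],[0,0,0]],[0.5,[0,0,0],[0,0,0]],[0.5,[0,0,0],[0,0,0]],[0.5,[0,0,0],[0,0,0]],[0.5,[0,0,0],[0,0,0]],[0.5,[0,0,0],[0,0,0]],[0.5,[0,0,0],[0,0,0]]]'

```text
time: 8.83
eef_pos: [0.4338, 0.1603, 0.0181]
tcp_rot: [-0.074, 0.997, -0.0, 0.0]
contact_force: [-0.8, -0.2, -0.2]
opening: 0.499
finger_force: 0.0
```

Run:
```python
from h import *
s=get_state(); print(s['finger_force'],s['contact_force']); plan((.4559,-.1359,.20),.206); boxes()
```

```text
0.0 [-0.79406019 -0.154355   -0.15645004]
t 8.8 at [0.4338 0.1603 0.0181] open 0.499 F [-0.8 -0.2 -0.2] rotvec [-0.      0.0001 -0.0588] then shift(tool) [ 0.0389 -0.2945 -0.1819]
px [433.7 274.3] lid c [ 0.4573 -0.2999] (97.9, 59.9) yaw 0.466 tongue yaw 0.505 dist 0.0634 rib [ 0.4547 -0.3012]
px [366.8 272.6] lid c [ 0.4592 -0.1356] (96.6, 57.5) yaw 0.207 tongue yaw 0.223 dist 0.0622 rib [ 0.4563 -0.1362]
px [445.  213.8] lid c [ 0.6079 -0.3284] (97.1, 62.7) yaw 0.257 tongue yaw 0.308 dist 0.0606 rib [ 0.605  -0.3292]
px [384.4 202.9] lid c [ 0.6329 -0.1777] (99.3, 56.6) yaw -0.418 tongue yaw -0.399 dist 0.0579 rib [ 0.6302 -0.1765]
```

Emit:
move_arm --moves '[[0.6,[0,0,-0.01],[0,0,0]],[0.6,[0,0,-0.02],[0,0,0]],[0.6,[0,0,-0.035],[0,0,-0.0588]],[0.6,[0,0,-0.035],[0,0,0]],[0.6,[0,0,-0.035],[0,0,0]],[0.6,[0,0,-0.035],[0,0,0]],[0.6,[0.004,-0.03,-0.012],[0,0,0]],[0.6,[0.004,-0.03,0],[0,0,0]],[0.6,[0.004,-0.03,0],[0,0,0]],[0.6,[0.004,-0.03,0],[0,0,0]]]'

```text
time: 9.72
eef_pos: [0.4427, 0.0385, 0.2017]
tcp_rot: [-0.103, 0.995, -0.0, 0.001]
contact_force: [1.0, -0.0, -0.7]
opening: 0.596
finger_force: 0.0
```

Emit:
move_arm --moves '[[0.6,[0.004,-0.03,0],[0,0,0]],[0.6,[0.004,-0.03,0],[0,0,0]],[0.6,[0.004,-0.03,0],[0,0,0]],[0.6,[0.004,-0.03,0],[0,0,0]],[0.6,[0.004,-0.03,0],[0,0,0]],[0.6,[0.003,-0.0245,0],[0,0,0]],[0.6,[0,0,0],[0,0,0]],[0.6,[0,0,0],[0,0,0]],[0.6,[0,0,0],[0,0,0]],[0.6,[0,0,0],[0,0,0]]]'

```text
time: 10.55
eef_pos: [0.4556, -0.135, 0.2003]
tcp_rot: [-0.103, 0.995, 0.0, 0.0]
contact_force: [-0.0, 0.4, 0.6]
opening: 0.599
finger_force: 0.0
```

Run:
```python
from h import *
plan((.456,-.1360,.043),.206)
A=crop("top",180,340,170,270,3.7,"x"); B=crop("side",235,345,180,380,2,"y")
o=np.zeros((400,800,3),np.uint8); a=cv2.imread("pics/x.png"); b=cv2.imread("pics/y.png"); o[:a.shape[0],:a.shape[1]]=a[:, :590]if a.shape[1]>590 else a; o[:400,595:595+b.shape[1]]=b[:, :205]; cv2.imwrite("pics/c3.png",o)
im=A[:,:,::-1].astype(int); S=im.max(2)-im.min(2); V=im.max(2); m=np.zeros(V.shape,bool); m[195:262,195:335]=1
print(im[230,222],im[228,250])
o0=np.array([.5765,.1251]); th=.147; Rz=np.array([[np.cos(th),np.sin(th)],[-np.sin(th),np.cos(th)]])
for u,a,c in blobs(m&(S<30)&(V<110),150,2000):
    p,sz,t=rect(c,.012); print("bay",u.round(1),a,p,sz,round(t,3),"caddy",Rz@(p-o0))
for u,a,c in blobs(m&(S<40)&(V>140),200,9000):
    p,sz,t=rect(c,.029); print("lip",p,sz,t+np.pi/2,"caddy",Rz@(p-o0))
```

```text
t 10.6 at [ 0.4556 -0.135   0.2003] open 0.599 F [-0.   0.4  0.6] rotvec [0.0002 0.0001 0.0011] then shift(tool) [-0.0002 -0.0011  0.1573]Traceback (most recent call last):
  File "<stdin>", line 4, in <module>
ValueError: could not broadcast input array from shape (370,590,3) into shape (370,592,3)
```

Run:
```python
from h import *
A=cv2.imread("pics/x.png"); A=read_camera("top")[:,:,::-1]; B=read_camera("side")[:,:,::-1]
a=cv2.resize(A[170:300,180:340],None,fx=3,fy=3); b=cv2.resize(B[180:380,235:375],None,fx=2,fy=2)
o=np.zeros((400,770,3),np.uint8); o[:390,:480]=a; o[:400,485:765]=b; cv2.imwrite("pics/c3.png",np.clip(o*1.5,0,255).astype(np.uint8))
im=A[:,:,::-1].astype(int); S=im.max(2)-im.min(2); V=im.max(2); m=np.zeros(V.shape,bool); m[195:262,195:335]=1
print(im[230,222],im[228,250])
o0=np.array([.5765,.1251]); th=.147; Rz=np.array([[np.cos(th),np.sin(th)],[-np.sin(th),np.cos(th)]])
for u,a,c in blobs(m&(S<30)&(V<110),150,2000):
    p,sz,t=rect(c,.012); print("bay",u.round(1),a,p,sz,round(t,3),"caddy",Rz@(p-o0))
for u,a,c in blobs(m&(S<40)&(V>140),200,9000):
    p,sz,t=rect(c,.029); print("lip",p,sz,t+np.pi/2,"caddy",Rz@(p-o0))
```

```text
[86 90 90] [85 89 90]
bay [220.6 228.4] 656.0 [0.56549017 0.23052022] (99.2, 45.4) 0.15 caddy [0.00454994 0.10589588]
bay [248.4 224.8] 649.5 [0.57579138 0.16136795] (99.0, 45.6) 0.148 caddy [0.00461123 0.03598059]
bay [276.  221.2] 648.0 [0.58608386 0.09217533] (99.1, 45.4) 0.152 caddy [ 0.00465799 -0.03397333]
bay [303.6 217.8] 642.0 [0.59590247 0.02288592] (99.1, 45.7) 0.152 caddy [ 0.0042218 -0.1039536]
lip [0.51812567 0.11726488] (276.6, 26.2) 0.14040184 caddy [-0.05889238  0.00079953]
```

View pics/c3.png

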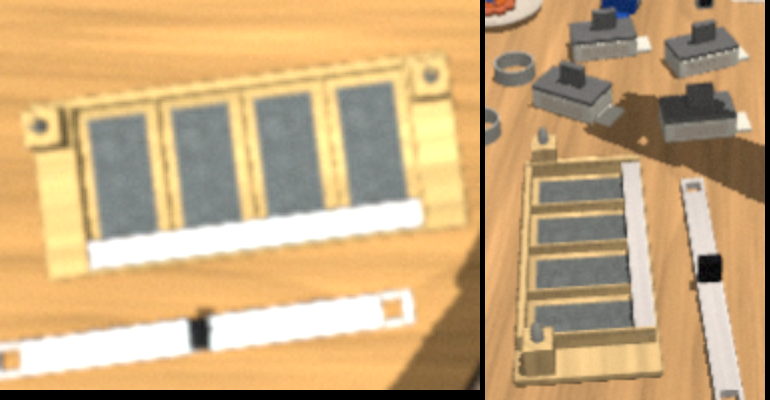

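Bar lies flat in front of the caddy, bays are clear (top floors at (221,228) to (304,218)). Pegs upright at top (193,212) and (324,195).

```bash
cat >> h.py <<'E'
O=np.array([.5766,.1257]); TH=.149
def cw(x,y,z): c,s=np.cos(TH),np.sin(TH); return np.array([O[0]+c*x-s*y,O[1]+s*x+c*y,z])
def tcp(ox,by,oz,pitch,g=(.008,.0,.043)):
    """TCP world for box origin at caddy (ox,by), oz above the bay floor, pitched; g = TCP in the box"""
    c,s=np.cos(pitch),np.sin(pitch); return cw(ox+g[0]*c-g[2]*s, by+g[1], .012+oz+g[0]*s+g[2]*c)
def path(W):
    """W: list of (pos,yaw,pitch); prints shift/turn between successive poses in the tool axes"""
    s=get_state(); p,r=s['eef_pos'],R.from_quat(s['tcp_rot'])
    for q,y,pt in W:
        rt=down(y,pt); print((rt if 1 else r).inv().apply(q-p).round(4).tolist(),(r.inv()*rt).as_rotvec().round(4).tolist()); p,r=q,rt
E
python3 - <<'E'
from h import *
print(proj("side",[(.456,-.136,.07),(.456,-.136,.038)]))
plan((.456,-.1360,.043),.206)
E
```

```text
[[340.97358528 222.65289794]
 [340.756451   232.57308963]]
t 10.8 at [ 0.4558 -0.1351  0.2002] open 0.599 F [0.7 0.  0.4] rotvec [0.     0.0001 0.0015] then shift(tool) [-0.     -0.001   0.1572]
```

Emit:
move_arm --moves '[[0.6,[0,-0.001,0.02],[0,0,0]],[0.6,[0,0,0.025],[0,0,0]],[0.6,[0,0,0.025],[0,0,0]],[0.6,[0,0,0.025],[0,0,0]],[0.6,[0,0,0.025],[0,0,0]],[0.6,[0,0,0.015],[0,0,0]],[0.6,[0,0,0.01],[0,0,0]],[0.6,[0,0,0.006],[0,0,0]],[0.6,[0,0,0.003],[0,0,0]],[0.6,[0,0,0],[0,0,0]]]'

```text
time: 11.58
eef_pos: [0.4563, -0.1369, 0.0463]
tcp_rot: [-0.103, 0.995, -0.0, 0.0]
contact_force: [-0.5, -0.3, -0.1]
opening: 0.597
finger_force: 0.0
```

Run:
```python
from h import *
plan((.456,-.1360,.043),.206)
A=read_camera("side")[:,:,::-1]; cv2.imwrite("pics/c4.png",np.clip(cv2.resize(A[190:270,300:390],None,fx=4,fy=4)*1.5,0,255).astype(np.uint8))
```

```text
t 11.6 at [ 0.4563 -0.1369  0.0463] open 0.597 F [-0.5 -0.3 -0.1] rotvec [-0.0002  0.0002  0.0003] then shift(tool) [0.0001 0.001  0.0033]
```

View pics/c4.png

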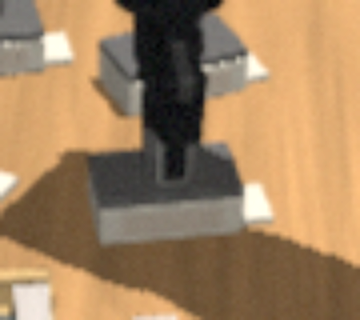

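Heights agree (rib top seen at row 222.5, predicted 222.7) and the fingers straddle the rib at about side (343,228). Close and lift.

Emit:
move_arm --moves '[[0.6,[0,0,0.003],[0,0,0]],[0,[0,0,0],[0,0,0]],[0,[0,0,0],[0,0,0]],[0,[0,0,0],[0,0,0]],[0,[0,0,0],[0,0,0]],[0,[0,0,0],[0,0,0]],[0,[0,0,0],[0,0,0]],[0,[0,0,0],[0,0,0]],[0,[0,0,0],[0,0,0]],[0,[0,0,0],[0,0,0]]]' --grip_force 50

```text
time: 12.47
eef_pos: [0.4563, -0.1372, 0.0435]
tcp_rot: [-0.103, 0.995, -0.0, 0.0]
contact_force: [0.1, -1.8, 2.2]
opening: 0.133
finger_force: 52.6
```

Run:
```python
from h import *
s=get_state(); print(s['eef_pos'],s['finger_force'],s['contact_force'],s['opening'])
```

```text
[ 0.45625423 -0.13718004  0.04345563] 52.63748288154602 [ 0.10153021 -1.80658284  2.18400755] 0.13261679219140807
```

Emit:
move_arm --moves '[[0,[0,0,-0.005],[0,0,0]],[0,[0,0,-0.01],[0,0,0]],[0,[0,0,-0.02],[0,0,0]],[0,[0,0,-0.03],[0,0,0]],[0,[0,0,-0.03],[0,0,0]],[0,[0,0,-0.03],[0,0,0]],[0,[0,0,-0.015],[0,0,0]],[0,[0,0,0],[0,0,0]],[0,[0,0,0],[0,0,0]],[0,[0,0,0],[0,0,0]]]'

```text
time: 13.3
eef_pos: [0.4548, -0.1362, 0.1815]
tcp_rot: [-0.103, 0.995, 0.001, -0.001]
contact_force: [-0.0, 0.3, -2.5]
opening: 0.134
finger_force: 52.0
```

Run:
```python
from h import *
P=.35
plan(tcp(.013,.105,.075,P),TH,0)
path([(tcp(.013,.105,.075,P),TH,0),(tcp(.013,.105,.075,P),TH,P),(tcp(.013,.105,.023,P),TH,P)])
```

```text
t 13.3 at [ 0.4548 -0.1362  0.1815] open 0.134 F [-0.   0.3 -2.5] rotvec [ 0.0021 -0.0024  0.057 ] then shift(tool) [-0.1651  0.3459  0.0513]
[-0.1651, 0.3459, 0.0513] [0.0021, -0.0024, 0.057]
[0.0, 0.0, 0.0] [0.0, -0.35, 0.0]
[0.0178, 0.0, 0.0488] [0.0, 0.0, 0.0]
```

Emit:
move_arm --moves '[[0,[0,0,0],[0,0,0.057]],[0,[-0.006,0.012,0],[0,0,0]],[0,[-0.012,0.025,0],[0,0,0]],[0,[-0.012,0.025,0],[0,0,0]],[0,[-0.012,0.025,0],[0,0,0]],[0,[-0.012,0.025,0],[0,0,0]],[0,[-0.012,0.025,0],[0,0,0]],[0,[-0.012,0.025,0],[0,0,0]],[0,[-0.012,0.025,0],[0,0,0]],[0,[-0.012,0.025,0],[0,0,0]]]'

```text
time: 14.13
eef_pos: [0.5239, 0.0893, 0.1802]
tcp_rot: [-0.074, 0.997, 0.0, -0.003]
contact_force: [-0.3, -0.5, -2.6]
opening: 0.13
finger_force: 52.0
```

Emit:
move_arm --moves '[[0,[-0.012,0.025,0],[0,0,0]],[0,[-0.012,0.025,0],[0,0,0]],[0,[-0.012,0.025,0],[0,0,0]],[0,[-0.012,0.025,0],[0,0,0]],[0,[-0.012,0.025,0],[0,0,0]],[0,[-0.003,0.009,0],[0,-0.07,0]],[0,[0,0,0],[0,-0.07,0]],[0,[0,0,0],[0,-0.07,0]],[0,[0,0,0],[0,-0.07,0]],[0,[0,0,0],[0,-0.07,0]]]'

```text
time: 14.97
eef_pos: [0.566, 0.2296, 0.1797]
tcp_rot: [-0.074, 0.982, 0.013, 0.172]
contact_force: [-0.3, -0.8, -2.6]
opening: 0.129
finger_force: 52.0
```

Run:
```python
from h import *
P=.35
s=get_state(); print(s['eef_pos'],s['contact_force'])
path([(tcp(.013,.105,.060,P),TH,P),(tcp(.013,.105,.023,P),TH,P),(tcp(-.002,.105,.023,P),TH,P)])
```

```text
[0.56596297 0.22956486 0.17968482] [-0.32179924 -0.82378014 -2.61032481]
[0.0213, 0.0007, 0.0609] [-0.0002, -0.0029, 0.0005]
[0.0127, 0.0, 0.0348] [0.0, 0.0, 0.0]
[0.0141, -0.0, -0.0051] [0.0, 0.0, 0.0]
```

Emit:
move_arm --moves '[[0,[0.005,0.0007,0.015],[0,0,0]],[0,[0.006,0,0.018],[0,0,0]],[0,[0.006,0,0.018],[0,0,0]],[0,[0.004,0,0.01],[0,0,0]],[0,[0.004,0,0.01],[0,0,0]],[0,[0.004,0,0.01],[0,0,0]],[0,[0.003,0,0.008],[0,0,0]],[0,[0.002,0,0.006],[0,0,0]],[0,[0,0,0],[0,0,0]],[0,[0,0,0],[0,0,0]]]'

```text
time: 15.8
eef_pos: [0.5685, 0.2305, 0.0822]
tcp_rot: [-0.073, 0.982, 0.013, 0.174]
contact_force: [0.4, -0.3, -0.8]
opening: 0.13
finger_force: 52.0
```

Run:
```python
from h import *
P=.35
s=get_state(); print(s['eef_pos'],s['contact_force'])
W=[(tcp(.013,.105,.023,P),TH,P),(tcp(-.003,.105,.0225,P),TH,P)]
for p in np.linspace(P,0,8)[1:]: W.append((tcp(-.0595+.06*np.cos(p),.105,.06*np.sin(p)+.001,p),TH,p))
path(W)
A=read_camera("side")[:,:,::-1]; cv2.imwrite("pics/c5.png",np.clip(cv2.resize(A[230:400,230:370],None,fx=3.5,fy=3.5)*1.5,0,255).astype(np.uint8))
```

```text
[0.56845862 0.23054656 0.0821998 ] [ 0.3683547  -0.29525822 -0.78992547]
[0.003, 0.0001, 0.0032] [-0.0, 0.0, -0.0]
[0.0152, -0.0, -0.005] [0.0, 0.0, 0.0]
[-0.0018, 0.0, 0.0042] [-0.0, 0.05, 0.0]
[-0.0022, 0.0, 0.0033] [0.0, 0.05, 0.0]
[-0.0022, -0.0, 0.0033] [0.0, 0.05, 0.0]
[-0.0022, 0.0, 0.0033] [-0.0, 0.05, 0.0]
[-0.0022, -0.0, 0.0033] [-0.0, 0.05, 0.0]
[-0.0022, 0.0, 0.0033] [0.0, 0.05, 0.0]
[-0.0022, -0.0, 0.0033] [-0.0, 0.05, 0.0]
```

View pics/c5.png

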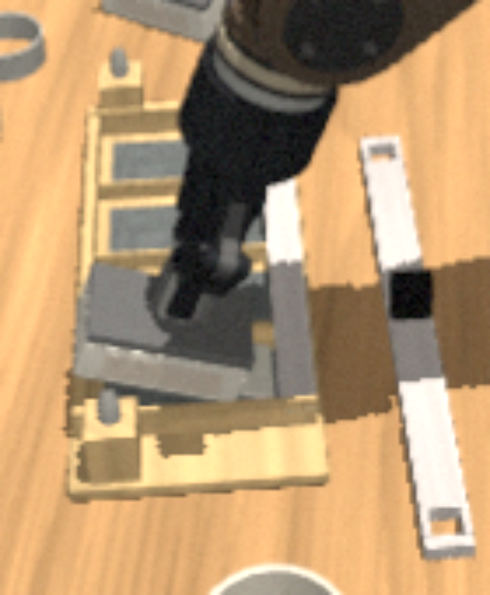

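```bash
cat >> h.py <<'E'
def boxpts(pts,g=(.008,0,.043)):
    s=get_state(); r=R.from_quat(s['tcp_rot'])*R.from_matrix(np.diag([-1,1,-1.])); return s['eef_pos']+r.apply(np.array(pts)-np.array(g))
E
python3 - <<'E'
from h import *
pts=boxpts([(-.06,.02,.005),(-.06,-.02,.005),(-.038,.02,.005),(-.038,.029,0),(-.038,.029,.038),(.06,.029,0),(.06,.029,.038),(-.038,-.029,.038)])
print(pts.round(4)); print(((proj("side",pts)-[230,230])*3.5).round(0))
print("lip edge ends",((proj("side",[cw(-.049,.138,.029),cw(-.049,.0,.029),cw(-.049,.138,.024)])-[230,230])*3.5).round(0))
A=read_camera("side")[:,:,::-1]; cv2.imwrite("pics/c6.png",np.clip(cv2.resize(A[300:355,240:330],None,fx=8,fy=8,interpolation=cv2.INTER_CUBIC)*2.,0,255).astype(np.uint8))
E
```

```text
[[0.5157 0.2429 0.0238]
 [0.5216 0.2033 0.0238]
 [0.5361 0.246  0.0314]
 [0.5365 0.2551 0.0267]
 [0.5236 0.2532 0.0624]
 [0.6275 0.2688 0.0604]
 [0.6146 0.2668 0.0961]
 [0.5322 0.1958 0.0624]]
[[265. 393.]
 [262. 343.]
 [230. 387.]
 [228. 404.]
 [248. 360.]
 [ 63. 375.]
 [ 80. 329.]
 [243. 288.]]
lip edge ends [[277. 403.]
 [264. 241.]
 [277. 409.]]
```

View pics/c6.png

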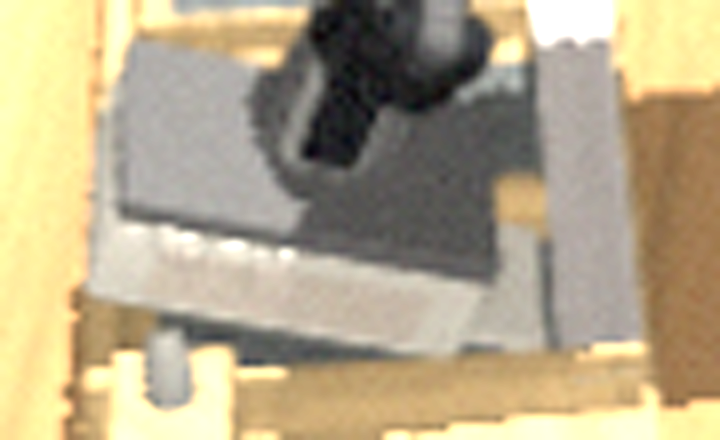

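The tongue (shaded, c6 (500–545, 230–345)) is next to the lip edge. The box sits about 3 mm nearer the lip than assumed, so I use g_x = 11 mm, back off, and continue.

Run:
```python
from h import *
P=.35; g=(.011,0,.043)
W=[(tcp(.014,.105,.0225,P,g),TH,P),(tcp(-.0025,.105,.022,P,g),TH,P)]
for p in np.linspace(P,0,8)[1:]: W.append((tcp(-.0595+.06*np.cos(p),.105,.06*np.sin(p)+.001,p,g),TH,p))
path(W)
```

```text
[0.0002, 0.0, 0.0048] [0.0002, 0.0019, 0.0]
[0.0157, 0.0, -0.0052] [0.0, 0.0, 0.0]
[-0.0015, -0.0, 0.0037] [-0.0, 0.05, 0.0]
[-0.0022, -0.0, 0.0035] [0.0, 0.05, 0.0]
[-0.0022, 0.0, 0.0035] [0.0, 0.05, 0.0]
[-0.0022, -0.0, 0.0035] [-0.0, 0.05, 0.0]
[-0.0022, -0.0, 0.0035] [-0.0, 0.05, 0.0]
[-0.0022, 0.0, 0.0035] [0.0, 0.05, 0.0]
[-0.0022, 0.0, 0.0035] [-0.0, 0.05, 0.0]
```

Emit:
move_arm --moves '[[0,[-0.003,0,0.001],[0,0,0]],[0,[0,0,0.002],[0,0,0]],[0,[0,0,0.002],[0,0,0]],[0,[0,0,0],[0,0,0]],[0,[0,0,0],[0,0,0]],[0,[0,0,0],[0,0,0]],[0,[0,0,0],[0,0,0]],[0,[0,0,0],[0,0,0]],[0,[0,0,0],[0,0,0]],[0,[0,0,0],[0,0,0]]]'

```text
time: 16.73
eef_pos: [0.5728, 0.2312, 0.0786]
tcp_rot: [-0.073, 0.982, 0.013, 0.174]
contact_force: [-0.1, 0.2, -1.2]
opening: 0.131
finger_force: 52.0
```

Emit:
move_arm --moves '[[0,[0.003,0,-0.001],[0,0,0]],[0,[0.003,0,-0.001],[0,0,0]],[0,[0.003,0,-0.001],[0,0,0]],[0,[0.003,0,-0.001],[0,0,0]],[0,[0.003,0,-0.001],[0,0,0]],[0,[0.003,0,-0.001],[0,0,0]],[0,[0,0,0],[0,0,0]],[0,[0,0,0],[0,0,0]],[0,[0,0,0],[0,0,0]],[0,[0,0,0],[0,0,0]]]'

```text
time: 17.57
eef_pos: [0.5543, 0.2284, 0.0782]
tcp_rot: [-0.073, 0.982, 0.013, 0.174]
contact_force: [0.3, 0.4, -1.7]
opening: 0.132
finger_force: 52.0
```

Run:
```python
from h import *
P=.35; g=(.011,0,.043)
W=[(tcp(-.0025,.105,.022,P,g),TH,P)]
path(W); s=get_state(); print(s['contact_force'],s['wrist_torque'])
```

```text
[0.0001, 0.0001, -0.0] [0.0, 0.0004, -0.0001]
[ 0.34318935  0.37526417 -1.70793963] [-0.01188345  0.26237343 -0.04137816]
```

Emit:
move_arm --moves '[[0,[-0.0015,0,0.0035],[0,0.05,0]],[0,[-0.0022,0,0.0035],[0,0.05,0]],[0,[-0.0022,0,0.0035],[0,0.05,0]],[0,[-0.0022,0,0.0035],[0,0.05,0]],[0,[-0.0022,0,0.0035],[0,0.05,0]],[0,[0,0,0],[0,0,0]],[0,[0,0,0],[0,0,0]],[0,[0,0,0],[0,0,0]],[0,[0,0,0],[0,0,0]],[0,[0,0,0],[0,0,0]]]'

```text
time: 18.4
eef_pos: [0.5676, 0.2305, 0.0636]
tcp_rot: [-0.074, 0.996, 0.004, 0.05]
contact_force: [-0.5, -0.4, -2.0]
opening: 0.127
finger_force: 52.0
```

Run:
```python
from h import *
g=(.011,0,.043)
path([(tcp(0,.105,.013,.1,g),TH,.1),(tcp(0,.105,.001,0,g),TH,0)]); s=get_state(); print(s['contact_force'],s['wrist_torque'])
```

```text
[-0.0006, 0.0, -0.0053] [-0.0, 0.0002, 0.0002]
[-0.0043, -0.0, 0.0129] [0.0, 0.1, 0.0]
[-0.48807558 -0.41453262 -1.96314643] [-0.00101173  0.11251023 -0.05116349]
```

Emit:
move_arm --moves '[[0,[-0.0022,0,0.0035],[0,0.05,0]],[0,[-0.0022,0,0.0035],[0,0.05,0]],[0,[0,0,0.001],[0,0,0]],[0,[0,0,0],[0,0,0]],[0,[0,0,0],[0,0,0]],[0,[0,0,0],[0,0,0]],[0,[0,0,0],[0,0,0]],[0,[0,0,0],[0,0,0]],[0,[0,0,0],[0,0,0]],[0,[0,0,0],[0,0,0]]]'

```text
time: 19.23
eef_pos: [0.5729, 0.2312, 0.056]
tcp_rot: [-0.074, 0.997, 0.0, 0.0]
contact_force: [-0.0, 0.1, -1.6]
opening: 0.127
finger_force: 52.0
```

Run:
```python
from h import *
g=(.011,0,.043)
path([(tcp(0,.105,.0,0,g),TH,0)]); s=get_state(); print(s['eef_pos'],s['contact_force'],s['wrist_torque'])
A=read_camera("side")[:,:,::-1]; cv2.imwrite("pics/c7.png",np.clip(cv2.resize(A[290:360,240:330],None,fx=8,fy=8,interpolation=cv2.INTER_CUBIC)*2.,0,255).astype(np.uint8))
```

```text
[0.001, 0.0001, 0.001] [0.0, 0.0003, 0.0001]
[0.57292334 0.23124107 0.05604943] [-0.04551032  0.05411622 -1.62993622] [-0.01235309  0.04667527 -0.02001665]
```

View pics/c7.png

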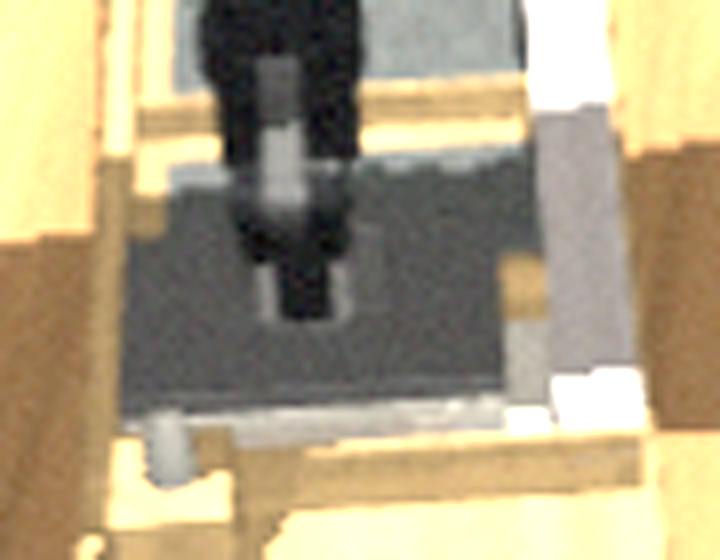

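Emit:
move_arm --moves '[[0,[0,0,0.001],[0,0,0]],[0.35,[0,0,0],[0,0,0]],[0.35,[0,0,0],[0,0,0]],[0.35,[0,0,0],[0,0,0]],[0.35,[0,0,0],[0,0,0]],[0.35,[0,0,-0.01],[0,0,0]],[0.35,[0,0,-0.025],[0,0,0]],[0.35,[0,0,-0.035],[0,0,0]],[0.35,[0,0,-0.04],[0,0,0]],[0.6,[0,0,-0.035],[0,0,0]]]'

```text
time: 20.12
eef_pos: [0.5731, 0.2313, 0.2029]
tcp_rot: [-0.074, 0.997, 0.0, 0.001]
contact_force: [0.9, 1.3, -0.2]
opening: 0.477
finger_force: 0.0
```

Run:
```python
from h import *
boxes()
plan((.6302,-.1765,.2),-.418)
plan((.6302,-.1765,.2),TH)
```

```text
px [421.7 271.2] lid c [ 0.4648 -0.2704] (96.7, 58.7) yaw 0.508 tongue yaw 0.546 dist 0.0635 rib [ 0.4622 -0.2719]
px [444.8 213.9] lid c [ 0.6079 -0.3277] (96.9, 61.7) yaw 0.25 tongue yaw 0.316 dist 0.0602 rib [ 0.605  -0.3285]
px [384.3 202.8] lid c [ 0.6326 -0.1772] (98.4, 55.9) yaw -0.433 tongue yaw -0.393 dist 0.0572 rib [ 0.6299 -0.1759]
t 20.2 at [0.5773 0.2324 0.2124] open 0.564 F [ 2.5 -0.5  5.7] rotvec [0.0056 0.0151 0.5673] then shift(tool) [-0.2143 -0.3522  0.0124]
t 20.2 at [0.5773 0.2324 0.2124] open 0.564 F [ 2.5 -0.5  5.7] rotvec [0.0012 0.0159 0.0003] then shift(tool) [ 0.0084 -0.4122  0.0124]
```

Emit:
move_arm --moves '[[0.6,[0,0,0],[0,0,0.112]],[0.6,[0,0,0],[0,0,0.112]],[0.6,[0,0,0],[0,0,0.112]],[0.6,[0,0,0],[0,0,0.112]],[0.6,[0,0,0],[0,0,0.112]],[0.6,[-0.0195,-0.032,0.001],[0,0,0]],[0.6,[-0.0195,-0.032,0.001],[0,0,0]],[0.6,[-0.0195,-0.032,0.001],[0,0,0]],[0.6,[-0.0195,-0.032,0.001],[0,0,0]],[0.6,[-0.0195,-0.032,0.001],[0,0,0]]]'

```text
time: 21.0
eef_pos: [0.5986, 0.0441, 0.1957]
tcp_rot: [0.204, 0.979, 0.0, 0.001]
contact_force: [0.6, -0.5, -0.1]
opening: 0.599
finger_force: 0.0
```

Emit:
move_arm --moves '[[0.6,[-0.0195,-0.032,0.001],[0,0,0]],[0.6,[-0.0195,-0.032,0.001],[0,0,0]],[0.6,[-0.0195,-0.032,0.001],[0,0,0]],[0.6,[-0.0195,-0.032,0.001],[0,0,0]],[0.6,[-0.0195,-0.032,0.001],[0,0,0]],[0.6,[-0.0195,-0.032,0.001],[0,0,0]],[0.6,[0,0,0],[0,0,0]],[0.6,[0,0,0],[0,0,0]],[0.6,[0,0,0],[0,0,0]],[0.6,[0,0,0],[0,0,0]]]'

```text
time: 21.83
eef_pos: [0.629, -0.1759, 0.1891]
tcp_rot: [0.203, 0.979, 0.0, -0.0]
contact_force: [-0.6, 0.9, -1.0]
opening: 0.603
finger_force: 0.0
```

Run:
```python
from h import *
plan((.630,-.1762,.043),-.415)
```

```text
t 21.8 at [ 0.629  -0.1759  0.1891] open 0.603 F [-0.6  0.9 -1. ] rotvec [ 0.0003 -0.0001  0.0052] then shift(tool) [-1.100e-03  1.000e-04  1.461e-01]
```

Emit:
move_arm --moves '[[0.6,[-0.001,0,0.02],[0,0,0]],[0.6,[0,0,0.025],[0,0,0]],[0.6,[0,0,0.025],[0,0,0]],[0.6,[0,0,0.025],[0,0,0]],[0.6,[0,0,0.02],[0,0,0]],[0.6,[0,0,0.015],[0,0,0]],[0.6,[0,0,0.01],[0,0,0]],[0.6,[0,0,0.004],[0,0,0]],[0.6,[0,0,0],[0,0,0]],[0.6,[0,0,0],[0,0,0]]]'

```text
time: 22.67
eef_pos: [0.6308, -0.1776, 0.0461]
tcp_rot: [0.204, 0.979, -0.0, 0.001]
contact_force: [-0.1, -0.0, -0.2]
opening: 0.599
finger_force: 0.0
```

Emit:
move_arm --moves '[[0.6,[0,0,0.0015],[0,0,0]],[0,[0,0,0],[0,0,0]],[0,[0,0,0],[0,0,0]],[0,[0,0,0],[0,0,0]],[0,[0,0,0],[0,0,0]],[0,[0,0,0],[0,0,0]],[0,[0,0,0],[0,0,0]],[0,[0,0,0],[0,0,0]],[0,[0,0,0],[0,0,0]],[0,[0,0,0],[0,0,0]]]'

```text
time: 23.5
eef_pos: [0.63, -0.1778, 0.0437]
tcp_rot: [0.204, 0.979, -0.0, 0.0]
contact_force: [-0.8, -0.0, 1.6]
opening: 0.127
finger_force: 52.5
```

Emit:
move_arm --moves '[[0,[0,0,-0.005],[0,0,0]],[0,[0,0,-0.01],[0,0,0]],[0,[0,0,-0.02],[0,0,0]],[0,[0,0,-0.03],[0,0,0]],[0,[0,0,-0.03],[0,0,0]],[0,[0,0,-0.03],[0,0,0]],[0,[0,0,-0.015],[0,0,0]],[0,[0,0,0],[0,0,0]],[0,[0,0,0],[0,0,0]],[0,[0,0,0],[0,0,0]]]'

```text
time: 24.33
eef_pos: [0.6289, -0.177, 0.1815]
tcp_rot: [0.204, 0.979, 0.0, -0.002]
contact_force: [-0.4, 0.4, -2.7]
opening: 0.132
finger_force: 52.0
```

Run:
```python
from h import *
P=.35; g=(.0095,0,.043)
path([(tcp(.015,.035,.085,P,g),TH,0)])
```

```text
[-0.0024, 0.3421, 0.0409] [0.0011, -0.0031, -0.5599]
```

Emit:
move_arm --moves '[[0,[0,0,0],[0,0,-0.112]],[0,[0,0,0],[0,0,-0.112]],[0,[0,0,0],[0,0,-0.112]],[0,[0,0,0],[0,0,-0.112]],[0,[0,0,0],[0,0,-0.112]],[0,[-0.0024,0.02,0],[0,0,0]],[0,[0,0.025,0],[0,0,0]],[0,[0,0.025,0],[0,0,0]],[0,[0,0.025,0],[0,0,0]],[0,[0,0.025,0],[0,0,0]]]'

```text
time: 25.17
eef_pos: [0.6126, -0.0571, 0.1802]
tcp_rot: [-0.074, 0.997, 0.001, -0.003]
contact_force: [0.1, 0.4, -1.6]
opening: 0.132
finger_force: 52.1
```

Emit:
move_arm --moves '[[0,[0,0.025,0],[0,0,0]],[0,[0,0.025,0],[0,0,0]],[0,[0,0.025,0],[0,0,0]],[0,[0,0.025,0],[0,-0.05,0]],[0,[0,0.025,0],[0,-0.05,0]],[0,[0,0.025,0],[0,-0.05,0]],[0,[0,0.025,0],[0,-0.05,0]],[0,[0,0.025,0],[0,-0.05,0]],[0,[0,0.015,0],[0,-0.05,0]],[0,[0,0.007,0],[0,-0.05,0]]]'

```text
time: 26.0
eef_pos: [0.5791, 0.1629, 0.1802]
tcp_rot: [-0.074, 0.982, 0.014, 0.172]
contact_force: [0.5, 0.0, -1.8]
opening: 0.131
finger_force: 52.0
```

```bash
cat >> h.py <<'E'
def ins(by,g=(.0095,0,.043),P=.35):
    W=[(tcp(.015,by,.060,P,g),TH,P),(tcp(.015,by,.0225,P,g),TH,P),(tcp(-.0025,by,.022,P,g),TH,P)]
    for p in np.linspace(P,0,8)[1:]: W.append((tcp(-.0595+.06*np.cos(p),by,.06*np.sin(p)+.001,p,g),TH,p))
    path(W[:4])
E
python3 - <<'E'
from h import *
s=get_state(); print(s['eef_pos'],s['dq'].round(2)); ins(.035)
E
```

```text
[0.57911417 0.16294582 0.18019572] [ 0.12 -0.24  0.34 -0.01 -0.7   0.12]
[0.021, -0.0015, 0.061] [0.0017, -0.0035, 0.0017]
[0.0129, 0.0, 0.0352] [0.0, 0.0, 0.0]
[0.0166, 0.0, -0.0055] [0.0, 0.0, 0.0]
[-0.0015, -0.0, 0.0036] [-0.0, 0.05, 0.0]
```

Emit:
move_arm --moves '[[0,[0.0,0,0],[0,0,0]],[0,[0.006,-0.001,0.017],[0,0,0]],[0,[0.0065,0,0.018],[0,0,0]],[0,[0.0065,0,0.018],[0,0,0]],[0,[0.005,0,0.014],[0,0,0]],[0,[0.004,0,0.011],[0,0,0]],[0,[0.003,0,0.008],[0,0,0]],[0,[0.0015,0,0.005],[0,0,0]],[0,[0.001,0,0.003],[0,0,0]],[0,[0,0,0],[0,0,0]]]'

```text
time: 26.83
eef_pos: [0.5824, 0.16, 0.0832]
tcp_rot: [-0.073, 0.982, 0.013, 0.173]
contact_force: [0.1, 0.8, -2.3]
opening: 0.131
finger_force: 52.0
```

Run:
```python
from h import *
ins(.035); s=get_state(); print(s['contact_force'])
A=read_camera("side")[:,:,::-1]; cv2.imwrite("pics/c8.png",np.clip(cv2.resize(A[270:355,240:330],None,fx=7,fy=7,interpolation=cv2.INTER_CUBIC)*2.,0,255).astype(np.uint8))
```

```text
[-0.0096, 0.002, -0.0311] [-0.0, -0.0009, -0.0002]
[0.0129, 0.0, 0.0352] [0.0, 0.0, 0.0]
[0.0166, 0.0, -0.0055] [0.0, 0.0, 0.0]
[-0.0015, -0.0, 0.0036] [-0.0, 0.05, 0.0]
[ 0.09422743  0.79505723 -2.26258106]
```

View pics/c8.png

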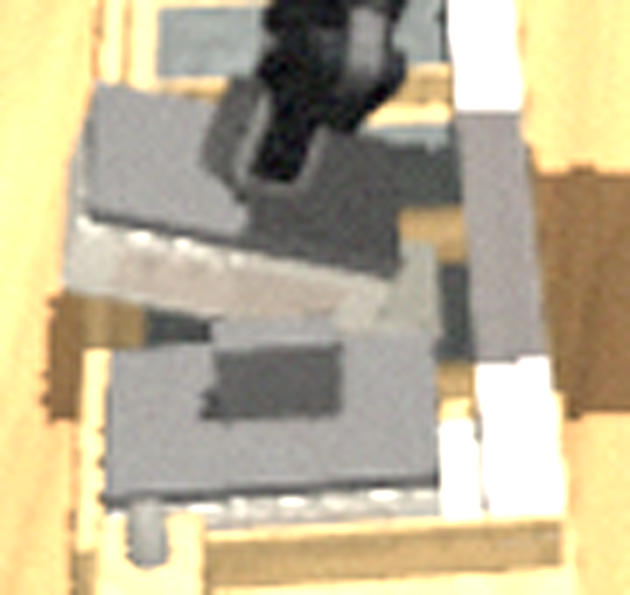

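Box 1 lies flat with its tongue under the lip. Box 2's tongue tip (c8 (438,290)) is about 6 mm clear of the lip, as planned. Insert and swing.

Emit:
move_arm --moves '[[0,[0.001,0.001,0.002],[0,0,0]],[0,[0.002,0.001,0.002],[0,0,0]],[0,[0,0,0],[0,0,0]],[0,[0.003,0,-0.001],[0,0,0]],[0,[0.003,0,-0.001],[0,0,0]],[0,[0.003,0,-0.001],[0,0,0]],[0,[0.003,0,-0.001],[0,0,0]],[0,[0.003,0,-0.001],[0,0,0]],[0,[0.0015,0,-0.0005],[0,0,0]],[0,[0,0,0],[0,0,0]]]'

```text
time: 27.72
eef_pos: [0.563, 0.1593, 0.0783]
tcp_rot: [-0.073, 0.982, 0.013, 0.173]
contact_force: [0.9, -1.0, -2.5]
opening: 0.13
finger_force: 52.0
```

```bash
cat >> h.py <<'E'
def rem(by,p,oz=None,g=(.0095,0,.043)):
    s=get_state(); print("F",s['contact_force'].round(1),"M",s['wrist_torque'].round(2),s['eef_pos'].round(4))
    path([(tcp(-.0595+.06*np.cos(p),by,.06*np.sin(p)+.001 if oz is None else oz,p,g),TH,p)])
E
python3 - <<'E'
from h import *
rem(.035,.35)
E
```

```text
F [ 0.9 -1.  -2.5] M [-0.07  0.28  0.01] [0.563  0.1593 0.0783]
[0.0008, -0.0002, 0.0008] [0.0, -0.0003, 0.0]
```

Emit:
move_arm --moves '[[0,[-0.0015,0,0.0035],[0,0.05,0]],[0,[-0.0022,0,0.0035],[0,0.05,0]],[0,[-0.0022,0,0.0035],[0,0.05,0]],[0,[-0.0022,0,0.0035],[0,0.05,0]],[0,[-0.0022,0,0.0035],[0,0.05,0]],[0,[-0.0022,0,0.0035],[0,0.05,0]],[0,[-0.0022,0,0.0035],[0,0.05,0]],[0,[0,0,0],[0,0,0]],[0,[0,0,0],[0,0,0]],[0,[0,0,0],[0,0,0]]]'

```text
time: 28.55
eef_pos: [0.579, 0.1617, 0.0632]
tcp_rot: [-0.075, 0.997, -0.001, -0.007]
contact_force: [-25.7, -5.0, 35.0]
opening: 0.131
finger_force: 64.9
```

Run:
```python
from h import *
rem(.035,0,0)
```

```text
F [-25.7  -5.   35. ] M [-0.81  4.21 -0.06] [0.579  0.1617 0.0632]
[-0.0023, -0.0002, 0.0082] [-0.001, -0.0148, 0.0014]
```

Run:
```python
from h import *
A=read_camera("side")[:,:,::-1]; B=read_camera("top")[:,:,::-1]
a=cv2.resize(A[270:355,240:330],None,fx=6,fy=6,interpolation=cv2.INTER_CUBIC)
cv2.imwrite("pics/c9.png",np.clip(a*2.,0,255).astype(np.uint8))
```

```text
(no output)
```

View pics/c9.png

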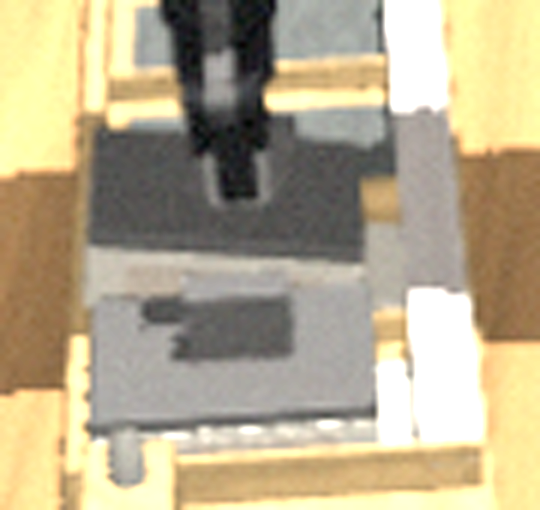

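The far end of box 2 rests on the far wall (c9 left edge (88,240)), so the box is a few mm too far in +x. Swing back up and push the tongue deeper.

Emit:
move_arm --moves '[[0,[0.0022,0,-0.0035],[0,-0.05,0]],[0,[0.0022,0,-0.0035],[0,-0.05,0]],[0,[0.0022,0,-0.0035],[0,-0.05,0]],[0,[0.0022,0,-0.0035],[0,-0.05,0]],[0,[0.0022,0,-0.0035],[0,-0.05,0]],[0,[0,0,0],[0,0,0]],[0,[0,0,0],[0,0,0]],[0,[0,0,0],[0,0,0]],[0,[0,0,0],[0,0,0]],[0,[0,0,0],[0,0,0]]]'

```text
time: 29.48
eef_pos: [0.5708, 0.1603, 0.0747]
tcp_rot: [-0.074, 0.989, 0.009, 0.124]
contact_force: [-2.6, -0.4, 7.8]
opening: 0.131
finger_force: 60.7
```

Run:
```python
from h import *
rem(.035,.25)
im=read_camera("side").astype(int)
# held-box geometry: predicted lid corners against the picture
pts=boxpts([(-.038,.029,.038),(.06,.029,.038),(-.06,.02,.005)],(.0095,0,.043)); print(pts.round(4),proj("side",pts).round(1))
A=im[:,:,::-1].astype(np.uint8); a=cv2.resize(A[270:355,240:330],None,fx=6,fy=6,interpolation=cv2.INTER_CUBIC); a=np.clip(a*2.,0,255).astype(np.uint8)
for p in proj("side",pts): cv2.circle(a,tuple(int(v) for v in (p-[240,270])*6),4,(0,0,255),-1)
for p in proj("side",[cw(-.049,y,.029) for y in (.138,.07,0)]+[cw(.063,y,.032) for y in (.138,.07,0)]): cv2.circle(a,tuple(int(v) for v in (p-[240,270])*6),3,(0,255,0),-1)
cv2.imwrite("pics/c10.png",a)
```

```text
F [-2.6 -0.4  7.8] M [-0.23  0.95  0.01] [0.5708 0.1603 0.0747]
[0.0029, -0.0001, 0.0022] [-0.0001, -0.0004, 0.0002]
[[0.5222 0.1824 0.0581]
 [0.6161 0.1965 0.0823]
 [0.5106 0.1715 0.0207]] [[304.9 309.6]
 [259.  304. ]
 [311.2 318.6]]
```

View pics/c10.png

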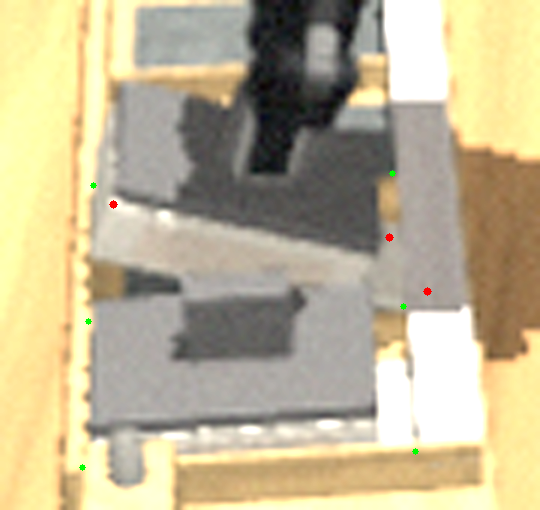

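Emit:
move_arm --moves '[[0,[0,0,-0.002],[0,0,0]],[0,[0.001,0,0],[0,0,0]],[0,[0.001,0,0],[0,0,0]],[0,[0.001,0,0],[0,0,0]],[0,[0.001,0,0],[0,0,0]],[0,[0.001,0,0],[0,0,0]],[0,[0,0,0],[0,0,0]],[0,[0,0,0],[0,0,0]],[0,[0,0,0],[0,0,0]],[0,[0,0,0],[0,0,0]]]'

```text
time: 30.37
eef_pos: [0.566, 0.1596, 0.0754]
tcp_rot: [-0.074, 0.989, 0.009, 0.126]
contact_force: [3.5, 0.6, 4.8]
opening: 0.129
finger_force: 60.0
```

Run:
```python
from h import *
rem(.035,.25)
```

```text
F [3.5 0.6 4.8] M [ 0.08 -0.69  0.01] [0.566  0.1596 0.0754]
[-0.0017, -0.0001, 0.0041] [-0.0002, 0.0032, -0.0001]
```

Emit:
move_arm --moves '[[0,[-0.002,0,0.003],[0,0.05,0]],[0,[-0.002,0,0.003],[0,0.05,0]],[0,[-0.002,0,0.003],[0,0.05,0]],[0,[0,0,0],[0,0,0]],[0,[0,0,0],[0,0,0]],[0,[0,0,0],[0,0,0]],[0,[0,0,0],[0,0,0]],[0,[0,0,0],[0,0,0]],[0,[0,0,0],[0,0,0]],[0,[0,0,0],[0,0,0]]]'

```text
time: 31.2
eef_pos: [0.5728, 0.1608, 0.0673]
tcp_rot: [-0.074, 0.996, 0.004, 0.051]
contact_force: [3.3, 0.8, 5.9]
opening: 0.131
finger_force: 60.3
```

Run:
```python
from h import *
rem(.035,.1)
```

```text
F [3.3 0.8 5.9] M [ 0.15 -0.48 -0.03] [0.5728 0.1608 0.0673]
[-0.0034, -0.0003, 0.005] [0.0002, 0.0025, -0.0001]
```

Emit:
move_arm --moves '[[0,[-0.002,0,0.0037],[0,0.05,0]],[0,[-0.002,0,0.0037],[0,0.05,0]],[0,[-0.001,0,0.002],[0,0.025,0]],[0,[0,0,0],[0,0,0]],[0,[0,0,0],[0,0,0]],[0,[0,0,0],[0,0,0]],[0,[0,0,0],[0,0,0]],[0,[0,0,0],[0,0,0]],[0,[0,0,0],[0,0,0]],[0,[0,0,0],[0,0,0]]]'

```text
time: 32.03
eef_pos: [0.5779, 0.1616, 0.0589]
tcp_rot: [-0.074, 0.997, -0.001, -0.012]
contact_force: [3.2, 0.3, 7.6]
opening: 0.129
finger_force: 60.9
```

Run:
```python
from h import *
rem(.035,0,0)
```

```text
F [3.2 0.3 7.6] M [ 0.08  0.22 -0.04] [0.5779 0.1616 0.0589]
[-0.0034, -0.0003, 0.0039] [0.0003, -0.0246, -0.0002]
```

Emit:
move_arm --moves '[[0,[-0.001,0,0.002],[0,0.025,0]],[0,[-0.001,0,0.0015],[0,0.02,0]],[0,[0,0,0],[0,0,0]],[0,[0,0,0],[0,0,0]],[0,[0,0,0],[0,0,0]],[0,[0,0,0],[0,0,0]],[0,[0,0,0],[0,0,0]],[0,[0,0,0],[0,0,0]],[0,[0,0,0],[0,0,0]],[0,[0,0,0],[0,0,0]]]'

```text
time: 32.87
eef_pos: [0.5796, 0.1619, 0.0558]
tcp_rot: [-0.074, 0.997, -0.002, -0.035]
contact_force: [1.5, 0.2, 10.3]
opening: 0.132
finger_force: 61.1
```

Run:
```python
from h import *
rem(.035,0,0)
```

```text
F [ 1.5  0.2 10.3] M [ 0.03  0.33 -0.07] [0.5796 0.1619 0.0558]
[-0.0017, -0.0003, 0.0008] [0.0002, -0.0703, -0.0001]
```

Emit:
move_arm --moves '[[0.35,[0,0,0],[0,0,0]],[0.35,[0,0,0],[0,0,0]],[0.35,[0,0,0],[0,0,0]],[0.35,[0,0,0],[0,0,0]],[0.35,[0,0,-0.01],[0,-0.07,0]],[0.35,[0,0,-0.02],[0,0,0]],[0.35,[0,0,-0.03],[0,0,0]],[0.35,[0,0,-0.04],[0,0,0]],[0.6,[0,0,-0.04],[0,0,0]],[0.6,[0,0,0],[0,0,0]]]'

```text
time: 33.7
eef_pos: [0.5846, 0.1624, 0.2036]
tcp_rot: [-0.075, 0.997, 0.0, 0.008]
contact_force: [1.1, 0.4, 1.4]
opening: 0.595
finger_force: 0.0
```

Run:
```python
from h import *
b=boxes()
plan((b[0][0][0],b[0][0][1],.19),b[0][1])
```

```text
px [421.7 271.2] lid c [ 0.4649 -0.2703] (96.8, 58.7) yaw 0.504 tongue yaw 0.546 dist 0.0638 rib [ 0.4623 -0.2717]
px [444.9 213.8] lid c [ 0.608  -0.3282] (97.0, 62.5) yaw 0.254 tongue yaw 0.309 dist 0.0602 rib [ 0.605 -0.329]
t 33.8 at [0.5831 0.1622 0.1997] open 0.601 F [-0.7 -0.5  0.2] rotvec [-0.0023  0.0099 -0.355 ] then shift(tool) [ 0.3234 -0.3216  0.0097]
```

Run:
```python
from h import *
plan((.605,-.329,.19),.27)
c=read_camera("top").astype(int); S=c.max(2)-c.min(2); V=c.max(2); m=np.zeros(V.shape,bool); m[195:262,195:335]=1
Rz=np.array([[np.cos(TH),np.sin(TH)],[-np.sin(TH),np.cos(TH)]])
for u,a,cc in blobs(m&(S<30)&(V<115),150,3000):
    p,sz,t=rect(cc,.050); print("dark",u.round(1),a,sz,round(t,3),"caddy",(Rz@(p-O)).round(4))
```

```text
t 33.8 at [0.5831 0.1622 0.1997] open 0.601 F [-0.7 -0.5  0.2] rotvec [-0.0011  0.0101 -0.1208] then shift(tool) [ 0.1099 -0.4792  0.0097]
dark [303.5 217.7] 646.0 (96.4, 44.3) 0.152 caddy [-0.0011 -0.1047]
```

Emit:
move_arm --moves '[[0.6,[0,0,0],[0,0.01,-0.12]],[0.6,[0.0085,-0.0369,0],[0,0,0]],[0.6,[0.0085,-0.0369,0],[0,0,0]],[0.6,[0.0085,-0.0369,0],[0,0,0]],[0.6,[0.0085,-0.0369,0],[0,0,0]],[0.6,[0.0085,-0.0369,0],[0,0,0]],[0.6,[0.0085,-0.0369,0],[0,0,0]],[0.6,[0.0085,-0.0369,0],[0,0,0]],[0.6,[0.0085,-0.0369,0],[0,0,0]],[0.6,[0.0085,-0.0369,0],[0,0,0]]]'

```text
time: 34.63
eef_pos: [0.593, -0.1798, 0.1912]
tcp_rot: [-0.134, 0.991, 0.001, -0.007]
contact_force: [1.1, 0.2, -0.0]
opening: 0.599
finger_force: 0.0
```

Emit:
move_arm --moves '[[0.6,[0.0085,-0.0369,0],[0,0,0]],[0.6,[0.0085,-0.0369,0],[0,0,0]],[0.6,[0.0085,-0.0369,0],[0,0,0]],[0.6,[0.0085,-0.0369,0],[0,0,0]],[0.6,[0,0,0],[0,0,0]],[0.6,[0,0,0],[0,0,0]],[0.6,[0,0,0],[0,0,0]],[0.6,[0,0,0],[0,0,0]],[0.6,[0,0,0],[0,0,0]],[0.6,[0,0,0],[0,0,0]]]'

```text
time: 35.47
eef_pos: [0.6014, -0.3285, 0.1946]
tcp_rot: [-0.135, 0.991, -0.0, -0.005]
contact_force: [0.5, 0.3, 0.1]
opening: 0.595
finger_force: 0.0
```

Run:
```python
from h import *
plan((.605,-.329,.043),.27)
c=read_camera("top").astype(int); S=c.max(2)-c.min(2); V=c.max(2); m=np.zeros(V.shape,bool); m[195:262,195:335]=1
Rz=np.array([[np.cos(TH),np.sin(TH)],[-np.sin(TH),np.cos(TH)]])
for u,a,cc in blobs(m&(S<30)&(V<115),150,5000):
    p,sz,t=rect(cc,.050); print("dark",u.round(1),a,sz,round(t,3),"caddy",(Rz@(p-O)).round(4))
```

```text
t 35.5 at [ 0.6014 -0.3285  0.1946] open 0.595 F [0.5 0.3 0.1] rotvec [ 0.0011 -0.0103  0.0008] then shift(tool) [-0.0033 -0.0015  0.1516]
dark [218.7 223.6] 885.0 (99.2, 60.1) 0.139 caddy [0.0104 0.1027]
dark [276.  221.1] 625.0 (95.6, 43.8) 0.152 caddy [-0.0007 -0.0367]
dark [245.9 215.6] 605.5 (100.9, 57.5) 0.143 caddy [0.0094 0.0336]
dark [303.5 217.8] 630.5 (95.5, 43.6) 0.142 caddy [-0.0011 -0.105 ]
```

Emit:
move_arm --moves '[[0.6,[-0.0033,-0.001,0.02],[0,-0.01,0]],[0.6,[0,0,0.025],[0,0,0]],[0.6,[0,0,0.025],[0,0,0]],[0.6,[0,0,0.025],[0,0,0]],[0.6,[0,0,0.025],[0,0,0]],[0.6,[0,0,0.015],[0,0,0]],[0.6,[0,0,0.01],[0,0,0]],[0.6,[0,0,0.004],[0,0,0]],[0.6,[0,0,0],[0,0,0]],[0.6,[0,0,0],[0,0,0]]]'

```text
time: 36.35
eef_pos: [0.6054, -0.3306, 0.0472]
tcp_rot: [-0.134, 0.991, -0.001, 0.001]
contact_force: [-0.0, -0.8, 0.3]
opening: 0.598
finger_force: 0.0
```

Run:
```python
from h import *
plan((.605,-.329,.0435),.27)
```

```text
t 36.4 at [ 0.6054 -0.3306  0.0472] open 0.598 F [-0.  -0.8  0.3] rotvec [-0.0013  0.0015 -0.0009] then shift(tool) [-0.      0.0016  0.0037]
```

Emit:
move_arm --moves '[[0.6,[0,0.001,0.002],[0,0,0]],[0.6,[0,0,0.0015],[0,0,0]],[0,[0,0,0],[0,0,0]],[0,[0,0,0],[0,0,0]],[0,[0,0,0],[0,0,0]],[0,[0,0,0],[0,0,0]],[0,[0,0,0],[0,0,0]],[0,[0,0,0],[0,0,0]],[0,[0,0,0],[0,0,0]],[0,[0,0,0],[0,0,0]]]' --grip_force 70

```text
time: 37.18
eef_pos: [0.6045, -0.3294, 0.0426]
tcp_rot: [-0.134, 0.991, -0.0, 0.0]
contact_force: [-0.3, -0.6, 1.1]
opening: 0.127
finger_force: 70.1
```

Run:
```python
from h import *
plan((.605,-.329,.0435),.27)
```

```text
t 37.2 at [ 0.6045 -0.3294  0.0426] open 0.127 F [-0.3 -0.6  1.1] rotvec [-0.0002  0.0004 -0.0011] then shift(tool) [-0.0006  0.0003 -0.0009]
```

Emit:
move_arm --moves '[[0,[0,0,-0.005],[0,0,0]],[0,[0,0,-0.01],[0,0,0]],[0,[0,0,-0.02],[0,0,0]],[0,[0,0,-0.03],[0,0,0]],[0,[0,0,-0.03],[0,0,0]],[0,[0,0,-0.03],[0,0,0]],[0,[0,0,-0.015],[0,0,0]],[0,[0,0,0],[0,0,0]],[0,[0,0,0],[0,0,0]],[0,[0,0,0],[0,0,0]]]'

```text
time: 38.02
eef_pos: [0.603, -0.3282, 0.1794]
tcp_rot: [-0.134, 0.991, 0.002, -0.002]
contact_force: [-0.7, 0.5, -3.1]
opening: 0.127
finger_force: 69.7
```

Run:
```python
from h import *
P=.35; g=(.0095,0,.043)
path([(tcp(.015,-.035,.085,P,g),TH,0)])
```

```text
[-0.0504, 0.4178, 0.0388] [0.0042, -0.003, 0.12]
```

Emit:
move_arm --moves '[[0,[0,0,0],[0.004,-0.003,0.12]],[0,[-0.0056,0.028,0],[0,0,0]],[0,[-0.0056,0.028,0],[0,0,0]],[0,[-0.0056,0.028,0],[0,0,0]],[0,[-0.0056,0.028,0],[0,0,0]],[0,[-0.0056,0.028,0],[0,0,0]],[0,[-0.0056,0.028,0],[0,0,0]],[0,[-0.0056,0.028,0],[0,0,0]],[0,[-0.0056,0.028,0],[0,0,0]],[0,[-0.0056,0.028,0],[0,0,0]]]'

```text
time: 38.85
eef_pos: [0.6149, -0.0706, 0.178]
tcp_rot: [-0.074, 0.997, -0.0, -0.001]
contact_force: [0.7, -0.3, -1.9]
opening: 0.129
finger_force: 69.6
```

Emit:
move_arm --moves '[[0,[0,0.028,0],[0,0,0]],[0,[0,0.028,0],[0,-0.05,0]],[0,[0,0.028,0],[0,-0.05,0]],[0,[0,0.028,0],[0,-0.05,0]],[0,[0,0.028,0],[0,-0.05,0]],[0,[0,0.018,0],[0,-0.05,0]],[0,[0,0.008,0],[0,-0.05,0]],[0,[0,0,0],[0,-0.05,0]],[0,[0,0,0],[0,0,0]],[0,[0,0,0],[0,0,0]]]'

```text
time: 39.68
eef_pos: [0.59, 0.0918, 0.178]
tcp_rot: [-0.074, 0.982, 0.012, 0.172]
contact_force: [0.1, 0.3, -1.1]
opening: 0.13
finger_force: 69.6
```

Run:
```python
from h import *
ins(-.035)
```

```text
[0.0205, 0.0005, 0.0589] [-0.0021, -0.0033, 0.001]
[0.0129, 0.0, 0.0352] [0.0, 0.0, 0.0]
[0.0166, 0.0, -0.0055] [0.0, 0.0, 0.0]
[-0.0015, 0.0, 0.0036] [-0.0, 0.05, 0.0]
```

Emit:
move_arm --moves '[[0,[0.006,0.001,0.017],[0,0,0]],[0,[0.0065,0,0.018],[0,0,0]],[0,[0.0065,0,0.018],[0,0,0]],[0,[0.005,0,0.014],[0,0,0]],[0,[0.004,0,0.011],[0,0,0]],[0,[0.003,0,0.008],[0,0,0]],[0,[0.0015,0,0.005],[0,0,0]],[0,[0,0,0.002],[0,0,0]],[0,[0,0,0],[0,0,0]],[0,[0,0,0],[0,0,0]]]'

```text
time: 40.52
eef_pos: [0.5944, 0.0926, 0.0835]
tcp_rot: [-0.074, 0.982, 0.011, 0.176]
contact_force: [0.6, -0.9, -3.0]
opening: 0.128
finger_force: 69.6
```

Run:
```python
from h import *
ins(-.034); s=get_state(); print(s['contact_force'])
# tongue of the held box in the side view: bright/grey low-saturation columns left of the lip along the tongue's row
pts=boxpts([(-.06,0.01,.005),(-.06,.02,.005),(-.038,.02,.005)],(.0095,0,.043)); q=proj("side",pts); l=proj("side",[cw(-.049,-.02,.029)]); print(pts.round(3),q.round(1),l.round(1))
im=read_camera("side").astype(int)
for r in (q[0],q[1]): v=int(round(r[1])); print(v,[tuple(im[v,u]) for u in range(int(r[0])-6,int(r[0])+9)])
```

```text
[-0.0077, 0.0014, -0.0314] [-0.0033, 0.0047, 0.0011]
[0.0129, 0.0, 0.0352] [0.0, 0.0, 0.0]
[0.0166, 0.0, -0.0055] [0.0, 0.0, 0.0]
[-0.0015, -0.0, 0.0036] [-0.0, 0.05, 0.0]
[ 0.63405908 -0.85579262 -2.96792136]
[[0.542 0.095 0.024]
 [0.54  0.104 0.024]
 [0.56  0.108 0.031]] [[300.6 293.3]
 [300.8 296.2]
 [291.7 294.3]] [[304.8 292.9]]
293 [(np.int64(87), np.int64(84), np.int64(77)), (np.int64(88), np.int64(86), np.int64(78)), (np.int64(87), np.int64(85), np.int64(78)), (np.int64(89), np.int64(87), np.int64(79)), (np.int64(87), np.int64(86), np.int64(77)), (np.int64(90), np.int64(89), np.int64(81)), (np.int64(88), np.int64(87), np.int64(79)), (np.int64(69), np.int64(68), np.int64(63)), (np.int64(52), np.int64(53), np.int64(50)), (np.int64(42), np.int64(45), np.int64(40)), (np.int64(39), np.int64(41), np.int64(38)), (np.int64(54), np.int64(55), np.int64(51)), (np.int64(78), np.int64(72), np.int64(71)), (np.int64(86), np.int64(81), np.int64(79)), (np.int64(84), np.int64(81), np.int64(76))]
296 [(np.int64(85), np.int64(84), np.int64(81)), (np.int64(84), np.int64(82), np.int64(78)), (np.int64(82), np.int64(82), np.int64(80)), (np.int64(85), np.int64(84), np.int64(82)), (np.int64(88), np.int64(84), np.int64(84)), (np.int64(81), np.int64(78), np.int64(76)), (np.int64(88), np.int64(85), np.int64(80)), (np.int64(73), np.int64(71), np.int64(64)), (np.int64(44), np.int64(48), np.int64(45)), (np.int64(38), np.int64(38), np.int64(36)), (np.int64(42), np.int64(43), np.int64(41)), (np.int64(42), np.int64(41), np.int64(42)), (np.int64(74), np.int64(70), np.int64(68)), (np.int64(84), np.int64(81), np.int64(75)), (np.int64(86), np.int64(85), np.int64(80))]
```

Emit:
move_arm --moves '[[0,[0.002,0.001,0.002],[-0.003,0,0]],[0,[0.003,0.0005,0.002],[0,0,0]],[0,[0,0,0],[0,0,0]],[0,[0.003,0,-0.001],[0,0,0]],[0,[0.003,0,-0.001],[0,0,0]],[0,[0.003,0,-0.001],[0,0,0]],[0,[0.003,0,-0.001],[0,0,0]],[0,[0.003,0,-0.001],[0,0,0]],[0,[0.002,0,-0.0005],[0,0,0]],[0,[0,0,0],[0,0,0]]]'

```text
time: 41.4
eef_pos: [0.572, 0.0909, 0.0763]
tcp_rot: [-0.074, 0.982, 0.013, 0.175]
contact_force: [0.7, 1.2, -1.7]
opening: 0.129
finger_force: 69.6
```

Run:
```python
from h import *
rem(-.034,.35)
```

```text
F [ 0.7  1.2 -1.7] M [ 0.02  0.3  -0.02] [0.572  0.0909 0.0763]
[-0.0011, -0.0003, -0.0006] [-0.0, 0.0029, 0.0011]
```

Emit:
move_arm --moves '[[0,[0.001,0,0],[0,0,0]],[0,[0.001,0,0],[0,0,0]],[0,[0,0,0],[0,0,0]],[0,[0,0,0],[0,0,0]],[0,[0,0,0],[0,0,0]],[0,[0,0,0],[0,0,0]],[0,[0,0,0],[0,0,0]],[0,[0,0,0],[0,0,0]],[0,[0,0,0],[0,0,0]],[0,[0,0,0],[0,0,0]]]'

```text
time: 42.23
eef_pos: [0.5713, 0.0906, 0.0762]
tcp_rot: [-0.074, 0.982, 0.013, 0.176]
contact_force: [2.8, 0.5, 1.3]
opening: 0.125
finger_force: 69.8
```

Run:
```python
from h import *
rem(-.034,.35)
```

```text
F [2.8 0.5 1.3] M [ 0.   -0.12 -0.02] [0.5713 0.0906 0.0762]
[-0.0018, -0.0001, -0.0004] [-0.0003, 0.0048, 0.001]
```

Emit:
move_arm --moves '[[0,[-0.0015,0,0.0033],[0,0.05,0]],[0,[-0.0022,0,0.0034],[0,0.05,0]],[0,[-0.0022,0,0.0034],[0,0.05,0]],[0,[-0.0022,0,0.0034],[0,0.05,0]],[0,[0,0,0],[0,0,0]],[0,[0,0,0],[0,0,0]],[0,[0,0,0],[0,0,0]],[0,[0,0,0],[0,0,0]],[0,[0,0,0],[0,0,0]],[0,[0,0,0],[0,0,0]]]'

```text
time: 43.07
eef_pos: [0.5817, 0.0924, 0.0649]
tcp_rot: [-0.075, 0.994, 0.006, 0.077]
contact_force: [1.8, -0.1, -1.4]
opening: 0.125
finger_force: 69.7
```

Run:
```python
from h import *
rem(-.034,.15)
```

```text
F [ 1.8 -0.1 -1.4] M [-0.08 -0.34  0.01] [0.5817 0.0924 0.0649]
[-0.0029, -0.0003, -0.0006] [-0.0003, 0.0038, 0.001]
```

Emit:
move_arm --moves '[[0,[-0.0022,0,0.0033],[0,0.05,0]],[0,[-0.0022,0,0.0033],[0,0.05,0]],[0,[-0.0022,0,0.003],[0,0.05,0]],[0,[0,0,0],[0,0,0]],[0,[0,0,0],[0,0,0]],[0,[0,0,0],[0,0,0]],[0,[0,0,0],[0,0,0]],[0,[0,0,0],[0,0,0]],[0,[0,0,0],[0,0,0]],[0,[0,0,0],[0,0,0]]]'

```text
time: 43.9
eef_pos: [0.5891, 0.0935, 0.0561]
tcp_rot: [-0.075, 0.997, -0.0, 0.002]
contact_force: [-0.6, -0.6, -1.2]
opening: 0.128
finger_force: 69.5
```

Run:
```python
from h import *
rem(-.034,0,0)
```

```text
F [-0.6 -0.6 -1.2] M [-0.02  0.02  0.02] [0.5891 0.0935 0.0561]
[-0.0024, -0.0003, 0.0011] [-0.0004, 0.0032, 0.001]
```

Emit:
move_arm --moves '[[0,[-0.0015,0,0.0005],[0,0,0]],[0,[0,0,0.001],[0,0,0]],[0,[0,0,0],[0,0,0]],[0.35,[0,0,0],[0,0,0]],[0.35,[0,0,0],[0,0,0]],[0.35,[0,0,0],[0,0,0]],[0.35,[0,0,0],[0,0,0]],[0.35,[0,0,-0.01],[0,0,0]],[0.35,[0,0,-0.025],[0,0,0]],[0.35,[0,0,-0.035],[0,0,0]]]'

```text
time: 44.73
eef_pos: [0.5882, 0.0937, 0.1224]
tcp_rot: [-0.075, 0.997, 0.0, -0.002]
contact_force: [-0.0, 0.5, 0.6]
opening: 0.354
finger_force: 0.0
```

Run:
```python
from h import *
b=boxes()[0]
d=np.array([np.cos(b[1]),np.sin(b[1])]); p=b[0]+.008*d
plan((p[0],p[1],.19),.52)
```

```text
px [421.8 271.3] lid c [ 0.4644 -0.2705] (97.6, 59.4) yaw 0.504 tongue yaw 0.549 dist 0.0634 rib [ 0.4617 -0.272 ]
t 44.8 at [0.5942 0.0939 0.1331] open 0.348 F [3.3 1.  4.8] rotvec [-0.0043  0.0123 -0.3697] then shift(tool) [ 0.2968 -0.2517 -0.0569]
```

Emit:
move_arm --moves '[[0.6,[0,0,-0.02],[0,0,-0.123]],[0.6,[0,0,-0.02],[0,0,-0.123]],[0.6,[0,0,-0.015],[0,0,-0.123]],[0.6,[0.027,-0.0229,0],[0,0,0]],[0.6,[0.027,-0.0229,0],[0,0,0]],[0.6,[0.027,-0.0229,0],[0,0,0]],[0.6,[0.027,-0.0229,0],[0,0,0]],[0.6,[0.027,-0.0229,0],[0,0,0]],[0.6,[0.027,-0.0229,0],[0,0,0]],[0.6,[0.027,-0.0229,0],[0,0,0]]]'

```text
time: 45.62
eef_pos: [0.5054, -0.1407, 0.1804]
tcp_rot: [-0.257, 0.966, -0.001, 0.002]
contact_force: [1.4, -0.2, -0.0]
opening: 0.598
finger_force: 0.0
```

Emit:
move_arm --moves '[[0.6,[0.027,-0.0229,0],[0,0,0]],[0.6,[0.027,-0.0229,0],[0,0,0]],[0.6,[0.027,-0.0229,0],[0,0,0]],[0.6,[0.027,-0.0229,0],[0,0,0]],[0.6,[0,0,0],[0,0,0]],[0.6,[0,0,0],[0,0,0]],[0.6,[0,0,0],[0,0,0]],[0.6,[0,0,0],[0,0,0]],[0.6,[0,0,0],[0,0,0]],[0.6,[0,0,0],[0,0,0]]]'

```text
time: 46.45
eef_pos: [0.4581, -0.2712, 0.1791]
tcp_rot: [-0.258, 0.966, -0.0, 0.002]
contact_force: [-0.5, 1.2, -0.8]
opening: 0.6
finger_force: 0.0
```

```bash
cat >> h.py <<'E'
def bays():
    c=read_camera("top").astype(int); S=c.max(2)-c.min(2); V=c.max(2); m=np.zeros(V.shape,bool); m[190:262,195:335]=1
    Rz=np.array([[np.cos(TH),np.sin(TH)],[-np.sin(TH),np.cos(TH)]])
    for u,a,cc in blobs(m&(S<30)&(V<115),150,5000):
        p,sz,t=rect(cc,.050); print("dark",u.round(1),a,sz,round(t,3),"caddy",(Rz@(p-O)).round(4))
E
python3 - <<'E'
from h import *
plan((.462,-.272,.043),.52); bays()
E
```

```text
t 46.5 at [ 0.4581 -0.2712  0.1791] open 0.6 F [-0.5  1.2 -0.8] rotvec [-0.0014  0.0029  0.001 ] then shift(tool) [-0.003  -0.0027  0.1361]
dark [218.4 223.7] 915.0 (100.1, 61.3) 0.143 caddy [0.0108 0.1031]
dark [246.6 220. ] 864.0 (106.0, 58.5) 0.139 caddy [0.0072 0.034 ]
dark [303.5 217.7] 647.0 (96.4, 44.3) 0.152 caddy [-0.0011 -0.1047]
dark [274.1 216.8] 847.5 (106.6, 57.2) 0.152 caddy [ 0.0054 -0.034 ]
```

Emit:
move_arm --moves '[[0.6,[-0.0025,-0.002,0.02],[0,0,0]],[0.6,[0,0,0.025],[0,0,0]],[0.6,[0,0,0.025],[0,0,0]],[0.6,[0,0,0.025],[0,0,0]],[0.6,[0,0,0.015],[0,0,0]],[0.6,[0,0,0.012],[0,0,0]],[0.6,[0,0,0.006],[0,0,0]],[0.6,[0,0,0.004],[0,0,0]],[0.6,[0,0,0],[0,0,0]],[0.6,[0,0,0],[0,0,0]]]'

```text
time: 47.33
eef_pos: [0.4618, -0.2733, 0.048]
tcp_rot: [-0.257, 0.966, -0.001, 0.002]
contact_force: [0.0, -0.8, -0.0]
opening: 0.599
finger_force: 0.0
```

Run:
```python
from h import *
plan((.462,-.272,.043),.52)
```

```text
t 47.3 at [ 0.4618 -0.2733  0.048 ] open 0.599 F [ 0.  -0.8 -0. ] rotvec [-0.0031  0.0034 -0.0008] then shift(tool) [-0.0008  0.001   0.005 ]
```

Emit:
move_arm --moves '[[0.6,[-0.0005,0.001,0.002],[-0.003,0.003,0]],[0.6,[0,0,0.0025],[0,0,0]],[0,[0,0,0],[0,0,0]],[0,[0,0,0],[0,0,0]],[0,[0,0,0],[0,0,0]],[0,[0,0,0],[0,0,0]],[0,[0,0,0],[0,0,0]],[0,[0,0,0],[0,0,0]],[0,[0,0,0],[0,0,0]],[0,[0,0,0],[0,0,0]]]'

```text
time: 48.17
eef_pos: [0.4613, -0.272, 0.0428]
tcp_rot: [-0.257, 0.967, 0.0, -0.0]
contact_force: [-0.1, -1.5, 1.1]
opening: 0.129
finger_force: 70.1
```

Run:
```python
from h import *
plan((.462,-.272,.043),.52)
```

```text
t 48.2 at [ 0.4613 -0.272   0.0428] open 0.129 F [-0.1 -1.5  1.1] rotvec [ 0.0007 -0.     -0.001 ] then shift(tool) [-0.0006 -0.0003 -0.0002]
```

Emit:
move_arm --moves '[[0,[0,0,-0.005],[0,0,0]],[0,[0,0,-0.01],[0,0,0]],[0,[0,0,-0.02],[0,0,0]],[0,[0,0,-0.03],[0,0,0]],[0,[0,0,-0.03],[0,0,0]],[0,[0,0,-0.03],[0,0,0]],[0,[0,0,-0.015],[0,0,0]],[0,[0,0,0],[0,0,0]],[0,[0,0,0],[0,0,0]],[0,[0,0,0],[0,0,0]]]'

```text
time: 49.0
eef_pos: [0.4602, -0.2709, 0.1808]
tcp_rot: [-0.257, 0.966, 0.002, -0.001]
contact_force: [0.3, 0.4, -2.1]
opening: 0.129
finger_force: 69.7
```

Run:
```python
from h import *
P=.35; g=(.0095,0,.043)
path([(tcp(.015,-.104,.085,P,g),TH,0)])
```

```text
[-0.1831, 0.2709, 0.0402] [0.0044, -0.0021, 0.3701]
```

Emit:
move_arm --moves '[[0,[0,0,0],[0.004,0,0.0925]],[0,[0,0,0],[0,0,0.0925]],[0,[0,0,0],[0,0,0.0925]],[0,[0,0,0],[0,0,0.0925]],[0,[-0.016,0.022,0],[0,0,0]],[0,[-0.025,0.03,0],[0,0,0]],[0,[-0.025,0.03,0],[0,0,0]],[0,[-0.025,0.03,0],[0,0,0]],[0,[-0.025,0.03,0],[0,0,0]],[0,[-0.025,0.03,0],[0,0,0]]]'

```text
time: 49.83
eef_pos: [0.5743, -0.0787, 0.1793]
tcp_rot: [-0.074, 0.997, -0.0, -0.002]
contact_force: [-0.1, -0.9, -2.6]
opening: 0.122
finger_force: 69.7
```

Emit:
move_arm --moves '[[0,[-0.022,0.03,0],[0,0,0]],[0,[-0.02,0.03,0],[0,0,0]],[0,[0,0.025,0],[0,-0.05,0]],[0,[0,0.014,0],[0,-0.05,0]],[0,[0,0,0],[0,-0.05,0]],[0,[0,0,0],[0,-0.05,0]],[0,[0,0,0],[0,-0.05,0]],[0,[0,0,0],[0,-0.05,0]],[0,[0,0,0],[0,-0.05,0]],[0,[0,0,0],[0,0,0]]]'

```text
time: 50.67
eef_pos: [0.5985, 0.0238, 0.1776]
tcp_rot: [-0.073, 0.983, 0.013, 0.17]
contact_force: [-0.6, -0.5, -2.6]
opening: 0.122
finger_force: 69.6
```

Run:
```python
from h import *
ins(-.104)
```

```text
[0.0187, 0.0001, 0.0591] [0.0001, -0.0068, -0.0]
[0.0129, 0.0, 0.0352] [0.0, 0.0, 0.0]
[0.0166, 0.0, -0.0055] [0.0, 0.0, 0.0]
[-0.0015, 0.0, 0.0036] [-0.0, 0.05, 0.0]
```

Emit:
move_arm --moves '[[0,[0.006,0,0.017],[0,0,0]],[0,[0.006,0,0.018],[0,0,0]],[0,[0.006,0,0.018],[0,0,0]],[0,[0.005,0,0.014],[0,0,0]],[0,[0.003,0,0.011],[0,0,0]],[0,[0.003,0,0.008],[0,0,0]],[0,[0.001,0,0.005],[0,0,0]],[0,[0,0,0.002],[0,0,0]],[0,[0,0,0],[0,0,0]],[0,[0,0,0],[0,0,0]]]'

```text
time: 51.5
eef_pos: [0.6065, 0.0235, 0.0852]
tcp_rot: [-0.074, 0.982, 0.012, 0.175]
contact_force: [-0.6, 0.5, -1.8]
opening: 0.127
finger_force: 69.7
```

Run:
```python
from h import *
ins(-.104); s=get_state(); print(s['contact_force'])
pts=boxpts([(-.06,0.01,.005),(-.06,.02,.005)],(.0095,0,.043)); q=proj("side",pts); l=proj("side",[cw(-.049,-.1,.029)]); print(pts.round(3),q.round(1),l.round(1))
im=read_camera("side").astype(int)
for r in (q[0],q[1]): v=int(round(r[1])); print(v,int(r[0])-6,[int(im[v,u].mean()) for u in range(int(r[0])-6,int(r[0])+9)])
```

```text
[-0.0056, 0.0015, -0.0304] [-0.0028, 0.0019, 0.0011]
[0.0129, 0.0, 0.0352] [0.0, 0.0, 0.0]
[0.0166, 0.0, -0.0055] [0.0, 0.0, 0.0]
[-0.0015, 0.0, 0.0036] [-0.0, 0.05, 0.0]
[-0.63798957  0.47430654 -1.75286766]
[[0.553 0.025 0.026]
 [0.552 0.035 0.026]] [[298.6 273.4]
 [298.7 276. ]] [[303.  270.9]]
273 292 [75, 78, 84, 84, 82, 81, 83, 84, 56, 40, 38, 42, 71, 77, 77]
276 292 [70, 65, 66, 66, 63, 50, 38, 66, 55, 39, 38, 36, 68, 77, 75]
```

Emit:
move_arm --moves '[[0,[0.003,0.001,0.002],[-0.003,0,0]],[0,[0.004,0.0005,0.0025],[0,0,0]],[0,[0,0,0],[0,0,0]],[0,[0.003,0,-0.001],[0,0,0]],[0,[0.003,0,-0.001],[0,0,0]],[0,[0.003,0,-0.001],[0,0,0]],[0,[0.003,0,-0.001],[0,0,0]],[0,[0.003,0,-0.001],[0,0,0]],[0,[0.0015,0,-0.0005],[0,0,0]],[0,[0,0,0],[0,0,0]]]'

```text
time: 52.38
eef_pos: [0.5831, 0.0217, 0.0773]
tcp_rot: [-0.074, 0.982, 0.013, 0.174]
contact_force: [-0.3, 0.4, -2.2]
opening: 0.128
finger_force: 69.7
```

Run:
```python
from h import *
rem(-.104,.35)
```

```text
F [-0.3  0.4 -2.2] M [-0.05  0.31 -0.02] [0.5831 0.0217 0.0773]
[0.0, -0.0002, 0.0001] [0.0006, 0.0009, 0.0007]
```

Emit:
move_arm --moves '[[0,[0.001,0,0],[0,0,0]],[0,[0.001,0,0],[0,0,0]],[0,[0,0,0],[0,0,0]],[0,[0,0,0],[0,0,0]],[0,[0,0,0],[0,0,0]],[0,[0,0,0],[0,0,0]],[0,[0,0,0],[0,0,0]],[0,[0,0,0],[0,0,0]],[0,[0,0,0],[0,0,0]],[0,[0,0,0],[0,0,0]]]'

```text
time: 53.22
eef_pos: [0.5825, 0.0213, 0.0774]
tcp_rot: [-0.074, 0.982, 0.013, 0.175]
contact_force: [4.2, 1.7, 1.0]
opening: 0.128
finger_force: 69.8
```

Run:
```python
from h import *
rem(-.104,.35)
```

```text
F [4.2 1.7 1. ] M [ 0.32 -0.76 -0.  ] [0.5825 0.0213 0.0774]
[-0.0006, 0.0001, 0.0004] [-0.0001, 0.0031, 0.0007]
```

Emit:
move_arm --moves '[[0,[-0.0022,0,0.0033],[0,0.05,0]],[0,[-0.0022,0,0.0034],[0,0.05,0]],[0,[-0.0022,0,0.0034],[0,0.05,0]],[0,[-0.0022,0,0.0034],[0,0.05,0]],[0,[0,0,0],[0,0,0]],[0,[0,0,0],[0,0,0]],[0,[0,0,0],[0,0,0]],[0,[0,0,0],[0,0,0]],[0,[0,0,0],[0,0,0]],[0,[0,0,0],[0,0,0]]]'

```text
time: 54.05
eef_pos: [0.5933, 0.023, 0.0658]
tcp_rot: [-0.075, 0.994, 0.006, 0.075]
contact_force: [5.4, -1.6, -4.0]
opening: 0.126
finger_force: 69.1
```

Run:
```python
from h import *
rem(-.104,.15)
```

```text
F [ 5.4 -1.6 -4. ] M [-0.18 -1.07  0.07] [0.5933 0.023  0.0658]
[-0.0016, 0.0, 0.0001] [-0.0001, 0.0014, 0.0012]
```

Emit:
move_arm --moves '[[0,[-0.0022,0,0.0033],[0,0.05,0]],[0,[-0.0022,0,0.0033],[0,0.05,0]],[0,[-0.0022,0,0.003],[0,0.05,0]],[0,[0,0,0],[0,0,0]],[0,[0,0,0],[0,0,0]],[0,[0,0,0],[0,0,0]],[0,[0,0,0],[0,0,0]],[0,[0,0,0],[0,0,0]],[0,[0,0,0],[0,0,0]],[0,[0,0,0],[0,0,0]]]'

```text
time: 54.88
eef_pos: [0.6002, 0.0245, 0.057]
tcp_rot: [-0.075, 0.997, 0.0, -0.0]
contact_force: [0.6, -0.5, -2.9]
opening: 0.126
finger_force: 69.6
```

Run:
```python
from h import *
rem(-.104,0,0)
```

```text
F [ 0.6 -0.5 -2.9] M [ 0.08 -0.29 -0.02] [0.6002 0.0245 0.057 ]
[-0.0017, -0.0004, 0.002] [0.0008, -0.0006, 0.0009]
```

Emit:
move_arm --moves '[[0,[-0.0015,0,0.001],[0,0,0]],[0,[0,0,0.001],[0,0,0]],[0,[0,0,0],[0,0,0]],[0.35,[0,0,0],[0,0,0]],[0.35,[0,0,0],[0,0,0]],[0.35,[0,0,0],[0,0,0]],[0.35,[0,0,0],[0,0,0]],[0.35,[0,0,-0.01],[0,0,0]],[0.35,[0,0,-0.025],[0,0,0]],[0.35,[0,0,-0.035],[0,0,0]]]'

```text
time: 55.72
eef_pos: [0.5999, 0.0249, 0.1229]
tcp_rot: [-0.075, 0.997, 0.001, -0.003]
contact_force: [0.9, -0.5, -0.6]
opening: 0.35
finger_force: 0.0
```

Run:
```python
from h import *
plan((.4338,.1603,.15),.1473)
```

```text
t 55.7 at [0.5999 0.0249 0.1229] open 0.35 F [ 0.9 -0.5 -0.6] rotvec [ 0.0024 -0.0066  0.0026] then shift(tool) [ 0.1444  0.1583 -0.0271]
```

Emit:
move_arm --moves '[[0.5,[0,0,-0.015],[0,0,0]],[0.5,[0.02,0.02,0],[0,0,0]],[0.5,[0.02,0.022,0],[0,0,0]],[0.5,[0.02,0.022,0],[0,0,0]],[0.5,[0.02,0.022,0],[0,0,0]],[0.5,[0.02,0.022,0],[0,0,0]],[0.5,[0.02,0.022,0],[0,0,0]],[0.5,[0.02,0.022,0],[0,0,0]],[0.5,[0.004,0.006,0],[0,0,0]],[0.5,[0,0,0],[0,0,0]]]'

```text
time: 56.55
eef_pos: [0.4353, 0.1604, 0.1407]
tcp_rot: [-0.076, 0.997, 0.0, 0.001]
contact_force: [-0.0, 0.0, 0.2]
opening: 0.501
finger_force: 0.0
```

Run:
```python
from h import *
plan((.4338,.1603,.0181),.1473); bays()
```

```text
t 56.5 at [0.4353 0.1604 0.1407] open 0.501 F [-0.   0.   0.2] rotvec [0.0004 0.0016 0.0055] then shift(tool) [1.500e-03 1.000e-04 1.226e-01]
dark [246.2 226.7] 3486.5 (222.0, 151.4) -1.442 caddy [-0.0132  0.048 ]
dark [302.1 213.3] 862.5 (106.4, 57.3) 0.151 caddy [ 0.006  -0.1027]
```

Emit:
move_arm --moves '[[0.5,[0.0005,0,0.02],[0,0,0.005]],[0.5,[0,0,0.025],[0,0,0]],[0.5,[0,0,0.025],[0,0,0]],[0.5,[0,0,0.02],[0,0,0]],[0.5,[0,0,0.015],[0,0,0]],[0.5,[0,0,0.01],[0,0,0]],[0.5,[0,0,0.005],[0,0,0]],[0.5,[0,0,0],[0,0,0]],[0.5,[0,0,0],[0,0,0]],[0.5,[0,0,0],[0,0,0]]]'

```text
time: 57.43
eef_pos: [0.4372, 0.1593, 0.0212]
tcp_rot: [-0.072, 0.997, 0.0, 0.001]
contact_force: [0.5, -0.2, 0.5]
opening: 0.502
finger_force: 0.0
```

Run:
```python
from h import *
plan((.4338,.1603,.0181),.1473)
```

```text
t 57.4 at [0.4372 0.1593 0.0212] open 0.502 F [ 0.5 -0.2  0.5] rotvec [ 0.0002  0.003  -0.0024] then shift(tool) [0.0032 0.0015 0.0031]
```

Emit:
move_arm --moves '[[0.5,[0.0032,0.001,0.001],[0,0.002,-0.002]],[0.5,[0,0,0.0017],[0,0,0]],[0.5,[0,0,0],[0,0,0]],[0,[0,0,0],[0,0,0]],[0,[0,0,0],[0,0,0]],[0,[0,0,0],[0,0,0]],[0,[0,0,0],[0,0,0]],[0,[0,0,0],[0,0,0]],[0,[0,0,0],[0,0,0]],[0,[0,0,0],[0,0,0]]]'

```text
time: 58.27
eef_pos: [0.4329, 0.1599, 0.0177]
tcp_rot: [-0.073, 0.997, 0.0, -0.0]
contact_force: [-0.9, 1.4, 3.2]
opening: 0.146
finger_force: 69.6
```

Run:
```python
from h import *
plan((.4338,.1603,.0181),.1473)
```

```text
t 58.3 at [0.4329 0.1599 0.0177] open 0.146 F [-0.9  1.4  3.2] rotvec [ 0.0005 -0.0009 -0.0003] then shift(tool) [-0.0009  0.0002 -0.0004]
```

Emit:
move_arm --moves '[[0,[0,0,-0.005],[0,0,0]],[0,[0,0,-0.01],[0,0,0]],[0,[0,0,-0.02],[0,0,0]],[0,[0,0,-0.03],[0,0,0]],[0,[0,0,-0.03],[0,0,0]],[0,[0,0,-0.03],[0,0,0]],[0,[0,0,-0.015],[0,0,0]],[0,[0,0,0],[0,0,0]],[0,[0,0,0],[0,0,0]],[0,[0,0,0],[0,0,0]]]'

```text
time: 59.1
eef_pos: [0.4314, 0.1595, 0.1556]
tcp_rot: [-0.073, 0.997, -0.0, -0.002]
contact_force: [-0.6, 0.5, -2.4]
opening: 0.148
finger_force: 68.9
```

Run:
```python
from h import *
plan((.6233,.1318,.1355),.1473)
```

```text
t 59.1 at [0.4314 0.1595 0.1556] open 0.148 F [-0.6  0.5 -2.4] rotvec [ 0.0003 -0.0046 -0.0003] then shift(tool) [-0.1857 -0.0556  0.0201]
```

Emit:
move_arm --moves '[[0,[-0.01,-0.003,0],[0,0,0]],[0,[-0.02,-0.006,0],[0,0,0]],[0,[-0.025,-0.008,0],[0,0,0]],[0,[-0.025,-0.008,0],[0,0,0]],[0,[-0.025,-0.008,0],[0,0,0]],[0,[-0.025,-0.008,0],[0,0,0]],[0,[-0.025,-0.007,0],[0,0,0]],[0,[-0.02,-0.005,0],[0,0,0]],[0,[-0.01,-0.002,0],[0,0,0]],[0,[0,0,0],[0,0,0]]]'

```text
time: 59.93
eef_pos: [0.6256, 0.1315, 0.1543]
tcp_rot: [-0.073, 0.997, 0.0, -0.002]
contact_force: [-1.4, -0.8, -2.1]
opening: 0.148
finger_force: 68.8
```

Run:
```python
from h import *
plan((.6224,.1316,.103),.1473)
```

```text
t 59.9 at [0.6256 0.1315 0.1543] open 0.148 F [-1.4 -0.8 -2.1] rotvec [ 0.0003 -0.0037 -0.0014] then shift(tool) [0.0031 0.0006 0.0513]
```

Emit:
move_arm --moves '[[0,[0.0015,0,0.012],[0,-0.003,-0.001]],[0,[0,0,0.015],[0,0,0]],[0,[0,0,0.015],[0,0,0]],[0,[0,0,0.009],[0,0,0]],[0,[0,0,0],[0,0,0]],[0,[0,0,0],[0,0,0]],[0,[0,0,0],[0,0,0]],[0,[0,0,0],[0,0,0]],[0,[0,0,0],[0,0,0]],[0,[0,0,0],[0,0,0]]]'

```text
time: 60.77
eef_pos: [0.623, 0.1323, 0.1071]
tcp_rot: [-0.074, 0.997, 0.0, 0.002]
contact_force: [-0.2, -0.7, -2.9]
opening: 0.149
finger_force: 68.8
```

Run:
```python
from h import *
plan((.6224,.1316,.103),.1473)
```

```text
t 60.8 at [0.623  0.1323 0.1071] open 0.149 F [-0.2 -0.7 -2.9] rotvec [0.0001 0.0033 0.0008] then shift(tool) [ 0.0007 -0.0006  0.0041]
```

Aligned within 1 mm; lower onto the pegs in small steps.

Emit:
move_arm --moves '[[0,[0.0007,-0.0006,0.004],[0,0.003,0]],[0,[0,0,0.004],[0,0,0]],[0,[0,0,0.004],[0,0,0]],[0,[0,0,0.004],[0,0,0]],[0,[0,0,0.003],[0,0,0]],[0,[0,0,0.002],[0,0,0]],[0,[0,0,0],[0,0,0]],[0,[0,0,0],[0,0,0]],[0,[0,0,0],[0,0,0]],[0,[0,0,0],[0,0,0]]]'

```text
time: 61.6
eef_pos: [0.6221, 0.1316, 0.0854]
tcp_rot: [-0.074, 0.997, 0.0, -0.0]
contact_force: [-0.2, 0.3, -2.1]
opening: 0.149
finger_force: 68.8
```

Run:
```python
from h import *
plan((.6224,.1316,.0700),.1473)
```

```text
t 61.6 at [0.6221 0.1316 0.0854] open 0.149 F [-0.2  0.3 -2.1] rotvec [ 0.0003 -0.0008  0.0008] then shift(tool) [-0.0003 -0.0001  0.0154]
```

Emit:
move_arm --moves '[[0,[0,0,0.003],[0,0,0]],[0,[0,0,0.003],[0,0,0]],[0,[0,0,0.003],[0,0,0]],[0,[0,0,0.003],[0,0,0]],[0,[0,0,0.002],[0,0,0]],[0,[0,0,0.001],[0,0,0]],[0,[0,0,0],[0,0,0]],[0,[0,0,0],[0,0,0]],[0,[0,0,0],[0,0,0]],[0,[0,0,0],[0,0,0]]]'

```text
time: 62.43
eef_pos: [0.6219, 0.1316, 0.0701]
tcp_rot: [-0.074, 0.997, 0.0, -0.001]
contact_force: [-0.1, 0.0, -2.2]
opening: 0.146
finger_force: 69.0
```

Run:
```python
from h import *
plan((.6224,.1316,.0700),.1473)
```

```text
t 62.4 at [0.6219 0.1316 0.0701] open 0.146 F [-0.1  0.  -2.2] rotvec [ 0.0003 -0.0013  0.0008] then shift(tool) [-0.0005 -0.0001  0.0001]
```

Emit:
move_arm --moves '[[0,[0,0,0.0008],[0,0,0]],[0,[0,0,0],[0,0,0]],[0.4,[0,0,0],[0,0,0]],[0.4,[0,0,0],[0,0,0]],[0.4,[0,0,0],[0,0,0]],[0.4,[0,0,0],[0,0,0]],[0.4,[0,0,-0.01],[0,0,0]],[0.4,[0,0,-0.03],[0,0,0]],[0.4,[0,0,-0.04],[0,0,0]],[0.4,[0,0,-0.04],[0,0,0]]]'

```text
time: 63.27
eef_pos: [0.6211, 0.1315, 0.19]
tcp_rot: [-0.074, 0.997, 0.0, -0.002]
contact_force: [1.2, -0.4, 0.6]
opening: 0.397
finger_force: 0.0
```

Emit:
move_arm --moves '[[0.4,[0.02,-0.03,-0.01],[0,0,0]],[0.4,[0.02,-0.03,0],[0,0,0]],[0.4,[0.02,-0.03,0],[0,0,0]],[0.4,[0.02,-0.03,0],[0,0,0]],[0.4,[0.02,-0.03,0],[0,0,0]],[0.4,[0.02,-0.03,0],[0,0,0]],[0.4,[0.01,-0.03,0],[0,0,0]],[0.4,[0,-0.03,0],[0,0,0]],[0.4,[0,-0.03,0],[0,0,0]],[0.4,[0,0,0],[0,0,0]]]'

```text
time: 64.1
eef_pos: [0.5338, -0.1594, 0.2009]
tcp_rot: [-0.072, 0.997, -0.002, 0.0]
contact_force: [0.4, 0.4, -0.4]
opening: 0.399
finger_force: 0.0
```

Run:
```python
from h import *
A=read_camera("side")[:,:,::-1]; B=read_camera("top")[:,:,::-1]
a=cv2.resize(A[230:380,235:345],None,fx=3.5,fy=3.5,interpolation=cv2.INTER_CUBIC); b=cv2.resize(B[175:270,180:345],None,fx=2.4,fy=2.4,interpolation=cv2.INTER_CUBIC)
o=np.zeros((525,790,3),np.uint8); o[:a.shape[0],:a.shape[1]]=a; o[:b.shape[0],390:390+b.shape[1]]=b
cv2.imwrite("pics/end.png",np.clip(o*1.7,0,255).astype(np.uint8))
im=B[:,:,::-1].astype(int); S=im.max(2)-im.min(2); V=im.max(2); m=np.zeros(V.shape,bool); m[180:225,180:340]=1
for u,a,c in blobs(m&(S<40)&(V>140),200,9000): print("bar",u,rect(c,.064))
```

```text
bar [219.30994926 207.78446945] (array([0.60911945, 0.22447128]), (168.8, 31.4), np.float32(-1.4229742))
bar [295.6739611 197.744916 ] (array([0.6372583, 0.0419963]), (171.1, 29.9), np.float32(-1.4219375))
```

View pics/end.png

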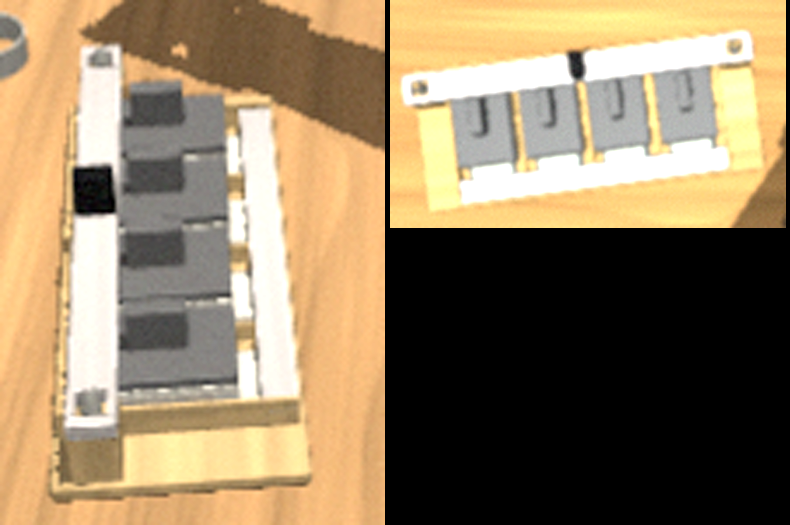

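The picture shows all four boxes flat, tongues under the lip, and the bar seated with the peg tips in both holes (side crop (100,55) and (92,400)). Its halves lie within about 1 mm of where they started.

```bash
python3 -c "
from plant import *
print(sign_off())"
```

```text
the job is handed in; nothing more can be done
None
```

The job is handed in at about 64 s of robot time: all four boxes lie flat in their own bays with tongues under the lip, the keeper bar is back down over both pegs, and the arm never went near the cutters, mug, jar or coloured look-alikes. Box 2 caught on the far wall on its first swing (about 45 N at the wrist, under the 120 N limit) and went in on the second try; no verdict came back.

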